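Clear down the seasoning station

ROBOT

A 6-joint arm with a two-finger parallel gripper is mounted at the origin on the work surface. World frame = base frame: x ahead of the robot, y to its left, z up, the work surface at z = 0. Lengths are in m, angles in rad, forces in N, time in s.
With the tool pointing down it reaches from about 0.275 to 0.75 m from the base axis. Payload 10.2 kg.
Tool frame: the origin (TCP) lies midway between the tips of the shut fingers; the grasp point (between the pads) lies 19 mm behind it; z points along the fingers, y is the direction in which the jaws open and shut (so a half turn about z gives the same grasp; the last joint's range is limited). The gripper opens to 85 mm and grips with 20 to 120 N. Pads are 22 mm wide; open, the fingers measure 114 mm over their backs; the gripper's body (76 mm by 85 mm) begins 54 mm behind the grasp point. The pads swing forward as they close: fully open they stand 13 mm farther back than shut.
Start: joints at [0.918, 0.313, 1.498, -0, 1.331, -0.223], TCP at [0.219, 0.477, 0.231] pointing down, gripper open.
Joint ranges: [-2.94, 2.94], [-0.97, 2.17], [0.19, 2.56], [-1.23, 4.37], [0.02, 3.11], [-2.88, 2.88]. Speed limits (rad/s): [2.39, 2.39, 3.01, 3.14, 3.14, 3.14].

INTERFACE

Orientations are given as a unit quaternion [x, y, z, w].
In Python, from plant import env gives the robot as it stands.
- The arm moves only by the tool send_rows, never from a script. Its argument "moves" is text: rows parted by semicolons, each of 4 numbers parted by spaces: the shift along the tool's x, y, z each as a share of 200 mm, from -1 to 1, then the turn about the tool's z as a share of pi rad, from -1 to 1. A call has exactly 10 rows; each row is the pose to reach, as a shift and turn from the pose commanded when the call began, along the tool's axes at that moment, turning the shorter way round; what a row does not reach only later rows make up. A row lasts 1/10 s, in which the tool goes at most 50 mm and 8.59 degrees, less where a joint would pass 70% of its speed; a pose out of reach is approached as far as the arm can. A call with a number of a shift or a turn outside -1 to 1 is refused whole. A call with a gripper value outside its range is refused whole. "hand" is the opening, from -1 (shut) to 1 (fully open), set as the call begins (left out, the last holds). The fingers move at their own pace and stop on an object; the grip force is fixed at half the most. Time passes only in rows, so rows that repeat a pose let the fingers close, or fill a call up. It gives the time, the measured TCP pose, the force and the opening at its end, in the units of the state.
- env.observe(): the state, without advancing time (a new reading comes with each control period).
- env.camera(name): name is "scene" or "top" or "wrist"; returns the picture (384x512x3 uint8, red, green, blue); there is no depth.
- env.get_calibration(name): a dict with "intrinsics" (3x3 intrinsics, pixels), "extrinsics" (4x4, takes a point from camera to world coordinates); the wrist camera has in their place "T_tool_cam" (4x4, takes a point from camera to tool coordinates, whose origin is the TCP and whose axes are the flange's). Camera axes: x right, y up, looking along -z (the intrinsics and any distortion apply to the point x, -y, -z); pixel columns grow to the right and rows downward; lengths in m; the calibration is good to about 2 mm. A picture is of the moment at which its call begins: read the wrist's pose just before it. get_calibration takes no time and is no camera call.
- env.finish_job(): hands the job in, once; it reports no verdict.
The state is a dict: "t": time; "joint_positions": joint angles; "joint_vel": joint speeds; "joint_torque": joint torques, N m; "position": TCP position; "ee_rot": TCP orientation; "contact_force": force on the tool from outside, world axes, zero at the start; "moment": the same for the moment, N m; "width": finger opening in m.
Only numpy, scipy, OpenCV 4.12 (cv2) and the standard library are available. Lean on these libraries where they do the work, as an engineer would, in place of code of your own. Each camera call takes 0.05 s, during which the arm holds its last target.

TASK

Clear down the seasoning station for the night: stand every coloured-top spice tin upright in the clear storage tub, then put the tub's lid on and press it fully home so that both end catches snap over it. Hang every little blue carrying basket by its handle on the utensil rail, each on a hook of its own, and leave the bottle, jar, dredger, bowl and ramekin where they are.

Things in the scene. Friction and masses are not known exactly. Their poses are not given: they have to be found in the camera images.
- tin1: closed round spice tin, steel with a red top, 44 mm across, 40 mm tall, about 100 g, standing loose on the counter. Origin at the centre of its underside, z up. May be absent.
- tin2: closed round spice tin, steel with a yellow top, 44 mm across, 40 mm tall, about 100 g, standing loose on the counter. Origin at the centre of its underside, z up. May be absent.
- tin3: closed round spice tin, steel with a green top, 44 mm across, 40 mm tall, about 100 g, standing loose on the counter. Origin at the centre of its underside, z up. May be absent.
- tub: clear rectangular storage tub, blue rim, on a non-slip mat; does not move. Outside 228 (x) x 120 (y) x 60 mm high, walls and floor 4 mm, open on top; three tins fit in a row along its x axis, about 75 mm apart. Origin at the centre of its underside, z up. A sprung blue catch 44 mm wide stands at the middle of each short end (-x, +x), 86 mm high, reaching 124 mm from the centre.
- catch_a (a joint): the catch at the tub's -x end: 0 at rest, grows (rad) as it is bent outwards on its hinge 25 mm up. Its sloping head overlaps the lid's edge by about 3 mm, gives way as the lid is pushed down past it and springs back over the edge. Both snap at about 10 N in all pressed on the lid's centre.
- catch_b (a joint): the catch at the tub's +x end: 0 at rest, grows (rad) as it is bent outwards on its hinge 25 mm up. Its sloping head overlaps the lid's edge by about 3 mm, gives way as the lid is pushed down past it and springs back over the edge. Both snap at about 10 N in all pressed on the lid's centre.
- lid: the tub's clear lid, blue border, right way up on the counter, 130 g: flange 228 (x) x 120 (y) x 5 mm, 10 mm tapered ribs below that drop inside the tub (5 mm to spare entering, 2 mm home). Origin at its centre at the ribs' lower edges, z up: flange z 10 to 15 mm. Home: origin 50 mm above the tub's, flange flat on the rim; unsnapped it sits over 5 mm higher. Fits either way round.
- lid_grip (a point): middle of the top face of the lid's blue grip bar, 39 mm above the lid's origin; axes as the lid's. The bar is 64 mm long along x, 14 mm wide along y and stands 24 mm above the flange.
- basket1: little blue slotted carrying basket, empty, all alike, 56 (x) x 96 (y) x 45 mm high, with a rigid white arch handle, 120 g. Origin at the centre of its underside, z up. The arch stands in the basket's y-z plane: round bar 9 mm thick, its straight level top 68 mm long along y, centre line 100 mm above the origin; clear opening between the basket's rim and the top bar 50 mm high. May be absent.
- basket1_handle (a point): middle of the level top bar of that basket's arch handle (centre line of the bar); axes as the basket's
- basket2: little blue slotted carrying basket, empty, all alike, 56 (x) x 96 (y) x 45 mm high, with a rigid white arch handle, 120 g. Origin at the centre of its underside, z up. The arch stands in the basket's y-z plane: round bar 9 mm thick, its straight level top 68 mm long along y, centre line 100 mm above the origin; clear opening between the basket's rim and the top bar 50 mm high. May be absent.
- basket2_handle (a point): middle of the level top bar of that basket's arch handle (centre line of the bar); axes as the basket's
- basket3: little blue slotted carrying basket, empty, all alike, 56 (x) x 96 (y) x 45 mm high, with a rigid white arch handle, 120 g. Origin at the centre of its underside, z up. The arch stands in the basket's y-z plane: round bar 9 mm thick, its straight level top 68 mm long along y, centre line 100 mm above the origin; clear opening between the basket's rim and the top bar 50 mm high. May be absent.
- basket3_handle (a point): middle of the level top bar of that basket's arch handle (centre line of the bar); axes as the basket's
- rail: fixed black utensil rail on two posts at the back of the counter, 560 mm long along its y, bar 12 mm thick from 247 to 277 mm high; origin on the counter under its middle. Three long steel hooks of 7 mm round bar stick out towards the robot (along the rail's -x), 120 mm apart; a ladle and a skimmer hang at its two ends (222 mm from the middle) and stay there.
- hook_right (a point): the right (-y) hook's lowest point, on the upper side of the bar, where a handle comes to rest: about 250 mm above the counter, 58 mm in front of the rail's centre plane. Axes as the rail's: the hook runs along x, +x towards the rail. From here the upturned end rises 22 mm to its tip 26 mm in front (-x).
- hook_mid (a point): the middle hook's lowest point, on the upper side of the bar, where a handle comes to rest: about 250 mm above the counter, 58 mm in front of the rail's centre plane. Axes as the rail's: the hook runs along x, +x towards the rail. From here the upturned end rises 22 mm to its tip 26 mm in front (-x).
- hook_left (a point): the left (+y) hook's lowest point, on the upper side of the bar, where a handle comes to rest: about 250 mm above the counter, 58 mm in front of the rail's centre plane. Axes as the rail's: the hook runs along x, +x towards the rail. From here the upturned end rises 22 mm to its tip 26 mm in front (-x).
- sauce_bottle: red squeeze bottle, 52 mm across, 130 mm tall, to be left alone; origin at the centre of its underside
- pepper_jar: amber glass jar with a black cap, 48 mm across, 75 mm tall, to be left alone; origin at the centre of its underside
- prep_bowl: small white bowl, 100 mm across, 40 mm tall, to be left alone; origin at the centre of its underside
- salt_dredger: aluminium salt dredger with a sloping shoulder, 50 mm across, 76 mm tall, to be left alone; origin at the centre of its underside
- ramekin: little terracotta ramekin, 56 mm across, 30 mm tall, to be left alone; origin at the centre of its underside

How it is judged:
By the outcome, as a careful person would: the job done as asked, in the order asked, and still so for the second after the job is handed in, with the robot touching nothing.
Of tin1, tin2, tin3 only 2 to 3 are there at a start; the rules pass over those that are not, and their reading is None.
Of basket1, basket2, basket3 only 2 to 3 are there at a start; the rules pass over those that are not, and their reading is None.
At some moment in a run one of tin1, tin2, tin3, lid may be knocked a few centimetres aside while the robot is not near it.
It also fails if it takes over 210 s, if anything falls off the work surface, if the arm or the gripper's body presses on something with over 40 N, if the wrist force passes 120 N, or if a joint passes its speed limit or range.

## Working session

There is one attempt and no reset: what is moved stays moved. The work goes in short steps, Python scripts to look and compute and a tool call to move; the robot and the scene stay as the last step left them, time stands still between calls to the robot, and variables do not carry over. Pictures are saved under pics/ and viewed, and the job is handed in when it is done.

Besides the shell and the picture viewer there is one more tool, called after "Request:" in YAML: its name, and indented under it one key for each argument. send_rows: Moves the arm, as the interface text tells. Its arguments: {"type":"object","properties":{"moves":{"type":"string"},"hand":{"type":"number"}},"required":["moves"]}

```bash
ls; mkdir -p pics
python3 - <<'E'
from plant import env
import cv2
print(env.observe())
for n in ["scene","top","wrist"]:
    im=env.camera(n); cv2.imwrite(f"pics/{n}0.png",im[:,:,::-1]); print(n,env.get_calibration(n))
E
```

```text
pics
{'t': 0.0, 'joint_positions': array([ 9.17626273e-01,  3.13446750e-01,  1.49847926e+00,  2.87266301e-06,
        1.33099747e+00, -2.23418042e-01]), 'joint_vel': array([ 1.23290977e-03,  6.68683007e-04, -2.07503237e-03, -6.47056193e-04,
       -5.85945304e-05,  7.42337102e-04]), 'joint_torque': array([ 4.46493232e-04, -4.12246513e+01, -2.59756690e+01, -8.01093421e-06,
        3.83306309e-03,  1.75899231e-05]), 'position': array([0.21858817, 0.47703085, 0.23072087]), 'ee_rot': array([ 2.13226574e-01,  9.77002551e-01, -6.01921853e-04, -2.83660288e-04]), 'contact_force': array([-0.18584656, -0.02195567,  0.49270607]), 'moment': array([ 0.05060861, -0.0263783 , -0.00888061]), 'width': 0.08508335390425446}
scene {'intrinsics': array([[350.28405911,   0.        , 256.79940024],
       [  0.        , 350.28405911, 194.42656539],
       [  0.        ,   0.        ,   1.        ]]), 'extrinsics': array([[ 0.16086026, -0.7293295 ,  0.66498305,  1.10341013],
       [ 0.98697307,  0.1208148 , -0.10624474, -0.1243731 ],
       [-0.00285237,  0.67341092,  0.73926287,  0.82749863],
       [ 0. 
[... 412 characters left out ...]
    [-7.52927720e-04,  1.93461886e-01,  9.81107503e-01,
         1.57924622e+00],
       [ 0.00000000e+00,  0.00000000e+00,  0.00000000e+00,
         1.00000000e+00]])}
wrist {'intrinsics': array([[337.70721769,   0.        , 252.85009024],
       [  0.        , 337.70721769, 197.55740242],
       [  0.        ,   0.        ,   1.        ]]), 'T_tool_cam': array([[-1.24955922e-04,  9.48035101e-01,  3.18165730e-01,
         8.36654486e-02],
       [ 9.99999632e-01, -1.51632255e-04,  8.44555371e-04,
         1.19152598e-03],
       [ 8.48912324e-04,  3.18165718e-01, -9.48034733e-01,
        -1.43012639e-01],
       [ 0.00000000e+00,  0.00000000e+00,  0.00000000e+00,
         1.00000000e+00]])}
```

View pics/top0.png

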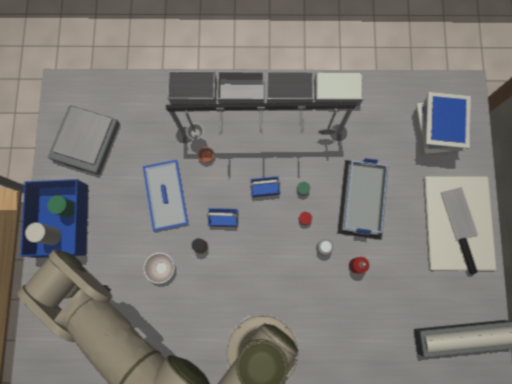

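View pics/scene0.png

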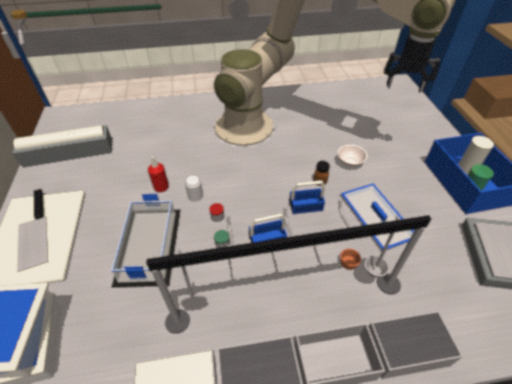

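View pics/wrist0.png

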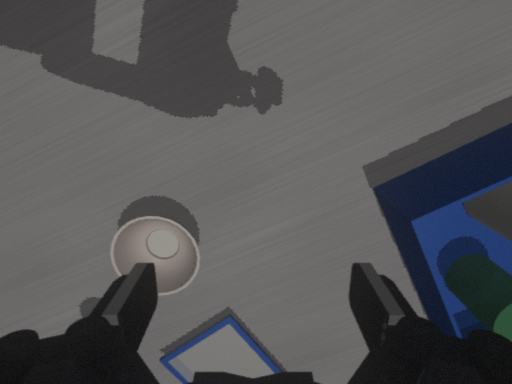

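The top view shows two tins, red (305,218) and green (303,188). It also shows two baskets (265,187) and (222,218), the tub near (363,200), the lid near (165,195) and the rail's hooks near row 165. I'll zoom in and measure.

```bash
cat > h.py <<'E'
import numpy as np, cv2
from plant import env
def Kc(name):
    c=env.get_calibration(name); return c
def campose(name,obs=None):
    c=env.get_calibration(name)
    if name!="wrist": return c["intrinsics"],c["extrinsics"]
    from scipy.spatial.transform import Rotation as R
    o=obs or env.observe(); T=np.eye(4); T[:3,:3]=R.from_quat(o["ee_rot"]).as_matrix(); T[:3,3]=o["position"]
    return c["intrinsics"],T@c["T_tool_cam"]
def ray(cp,uv):
    K,T=cp; d=np.array([(uv[0]-K[0,2])/K[0,0],-(uv[1]-K[1,2])/K[1,1],-1.]); return T[:3,3],T[:3,:3]@d
def onplane(cp,uv,z):
    o,d=ray(cp,uv); return o+d*(z-o[2])/d[2]
def proj(cp,p):
    K,T=cp; q=T[:3,:3].T@(np.asarray(p,float)-T[:3,3]); return np.array([K[0,2]+K[0,0]*q[0]/-q[2],K[1,2]+K[1,1]*q[1]/q[2]])
def tri(cps,uvs):
    A=np.zeros((3,3));b=np.zeros(3)
    for cp,uv in zip(cps,uvs):
        o,d=ray(cp,uv); d=d/np.linalg.norm(d); M=np.eye(3)-np.outer(d,d); A+=M;b+=M@o
    return np.linalg.solve(A,b)
def snap(name,tag,crop=None,s=1):
    o=env.observe(); cp=campose(name,o); im=env.camera(name)[:,:,::-1].copy(); cv2.imwrite(f"pics/{tag}_raw.png",im)
    v=im if crop is None else im[crop[1]:crop[3],crop[0]:crop[2]]
    cv2.imwrite(f"pics/{tag}.png",cv2.resize(v,None,fx=s,fy=s,interpolation=cv2.INTER_CUBIC)); return cp,im
E
python3 - <<'E'
import cv2
a=cv2.imread('pics/top0.png')[70:290,140:400]
cv2.imwrite('pics/top0z.png',cv2.resize(a,None,fx=2.7,fy=2.7,interpolation=cv2.INTER_CUBIC))
a=cv2.imread('pics/scene0.png')[130:330,100:440]
cv2.imwrite('pics/scene0z.png',cv2.resize(a,None,fx=2.3,fy=2.3,interpolation=cv2.INTER_CUBIC))
E
```

```text
(no output)
```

View pics/top0z.png

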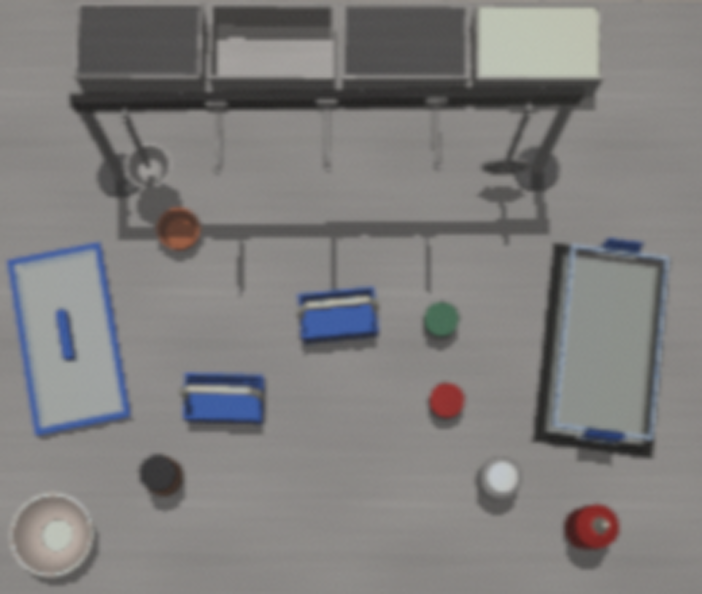

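View pics/scene0z.png

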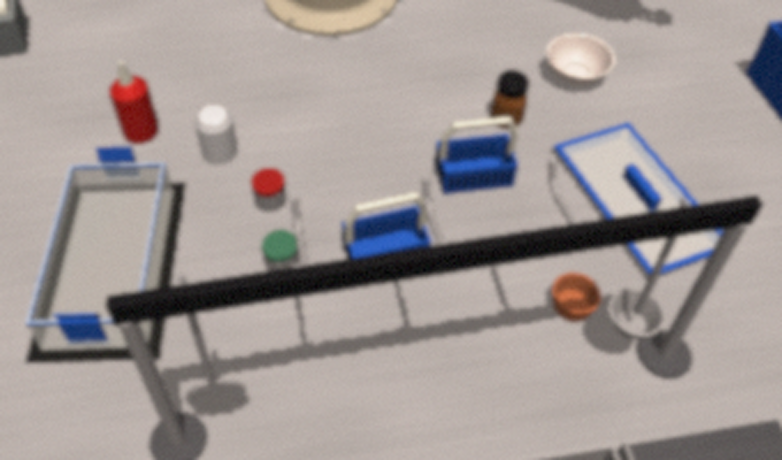

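Run:
```python
from h import *
cp=campose("top")
f=lambda u,v:(140+u/2.7-.3,70+v/2.7-.3)
def P(n,u,v,z): print(n,np.round(onplane(cp,f(u,v),z),3))
P('red',447,400,.04);P('green',441,319,.04)
for n,a in {'b1L':(307,304),'b1R':(371,298),'b2L':(186,388),'b2R':(252,390)}.items(): P(n,*a,.10)
P('catch+x',622,245,.086);P('catch-x',603,435,.086)
for c in [(572,247),(667,258),(652,438),(553,430)]: P('tub',*c,.06)
for c in [(9,262),(99,244),(130,415),(38,434)]: P('lid',*c,.015)
P('grip0',62,312,.039);P('grip1',69,358,.039)
P('rail L',75,103,.277);P('rail R',600,88,.277)
for c in [(220,170),(326,168),(437,168)]: P('hooktip',*c,.272)
for n,c,z in [('dredger',(501,478),.076),('bottle',(595,526),.12),('jar',(160,474),.075),('ramekin',(178,228),.03),('bowl',(52,535),.04)]: P(n,*c,z)
```

```text
red [ 0.427 -0.142  0.04 ]
green [ 0.528 -0.135  0.04 ]
b1L [0.534 0.029 0.1  ]
b1R [ 0.541 -0.047  0.1  ]
b2L [0.432 0.171 0.1  ]
b2R [0.43  0.093 0.1  ]
catch+x [ 0.611 -0.353  0.086]
catch-x [ 0.38  -0.321  0.086]
tub [ 0.615 -0.297  0.06 ]
tub [ 0.602 -0.414  0.06 ]
tub [ 0.379 -0.385  0.06 ]
tub [ 0.388 -0.267  0.06 ]
lid [0.605 0.41  0.015]
lid [0.629 0.297 0.015]
lid [0.41  0.25  0.015]
lid [0.386 0.363 0.015]
grip0 [0.535 0.335 0.039]
grip1 [0.477 0.324 0.039]
rail L [0.718 0.278 0.277]
rail R [ 0.737 -0.292  0.277]
hooktip [0.644 0.12  0.272]
hooktip [0.647 0.006 0.272]
hooktip [ 0.648 -0.114  0.272]
dredger [ 0.33  -0.201  0.076]
bottle [ 0.273 -0.301  0.12 ]
jar [0.333 0.202 0.075]
ramekin [0.646 0.195 0.03 ]
bowl [0.262 0.334 0.04 ]
```

```bash
cat >> h.py <<'E'
def plan(target,jaw_deg=None):
    from scipy.spatial.transform import Rotation as R
    o=env.observe(); M=R.from_quat(o["ee_rot"]).as_matrix(); d=np.asarray(target)-o["position"]
    l=M.T@d/0.2; cur=np.degrees(np.arctan2(M[1,1],M[0,1]))
    t=0
    if jaw_deg is not None:
        w=(jaw_deg-cur+90)%180-90; t=-w/180
    print("pos",np.round(o["position"],4),"jaw %.2f"%cur,"tilt z",np.round(M[:,2],3),"q6 %.2f"%o["joint_positions"][5],"t",round(o["t"],2)); print("local share",np.round(l,4),"turn share %.4f"%t)
E
python3 -c "
from h import *
plan([.45,-.14,.25],90)"
```

```text
pos [0.2187 0.4771 0.2309] jaw 65.37 tilt z [-0.001 -0.001 -1.   ] q6 -0.22 t 0.15
local share [-2.3372 -2.323  -0.094 ] turn share -0.1368
```

Request:
send_rows:
  moves: "-0.05 -0.05 -0.01 -0.01; -0.15 -0.15 -0.02 -0.03; -0.27 -0.27 -0.04 -0.05; -0.39 -0.39 -0.06 -0.08; -0.51 -0.51 -0.08 -0.1; -0.63 -0.63 -0.09 -0.12; -0.75 -0.75 -0.09 -0.137; -0.85 -0.85 -0.09 -0.137; -0.95 -0.95 -0.09 -0.137; -1 -1 -0.09 -0.137"
  hand: 1

```text
t: 1.15
position: [0.3176, 0.2105, 0.2492]
ee_rot: [0.0, 1.0, -0.0, -0.0]
contact_force: [-0.1, 1.3, 0.5]
width: 0.0853
```

```bash
python3 -c "
from h import *
plan([.43,-.14,.25],90)"
```

```text
pos [0.3176 0.2105 0.2492] jaw 89.94 tilt z [-0. -0. -1.] q6 -1.29 t 1.15
local share [-0.5635 -1.752  -0.0034] turn share -0.0003
```

Request:
send_rows:
  moves: "-0.04 -0.1 0 0; -0.09 -0.25 0 0; -0.14 -0.4 0 0; -0.18 -0.55 0 0; -0.22 -0.7 0 0; -0.26 -0.82 0 0; -0.28 -0.9 0 0; -0.28 -0.9 0 0; -0.28 -0.9 0 0; -0.28 -0.9 0 0"

```text
t: 2.15
position: [0.3731, 0.0329, 0.2493]
ee_rot: [-0.001, 1.0, 0.0, -0.0]
contact_force: [0.8, 0.2, -0.3]
width: 0.0854
```

Request:
send_rows:
  moves: "-0.04 -0.1 0 0; -0.09 -0.25 0 0; -0.14 -0.4 0 0; -0.18 -0.55 0 0; -0.22 -0.7 0 0; -0.26 -0.8 0 0; -0.28 -0.85 0 0; -0.28 -0.85 0 0; -0.28 -0.85 0 0; -0.28 -0.85 0 0"

```text
t: 3.15
position: [0.4293, -0.1367, 0.2494]
ee_rot: [-0.001, 1.0, 0.0, 0.0]
contact_force: [-0.1, -0.3, 0.6]
width: 0.0857
```

```bash
python3 -c "
from h import *
snap('wrist','w1',None,1.5); snap('top','t1',(140,70,400,290),2.7)
plan([.427,-.142,.25],90)"
```

```text
pos [ 0.4294 -0.1371  0.2495] jaw 90.09 tilt z [ 0. -0. -1.] q6 -2.14 t 3.25
local share [ 0.0119 -0.0247 -0.0025] turn share 0.0005
```

View pics/w1.png

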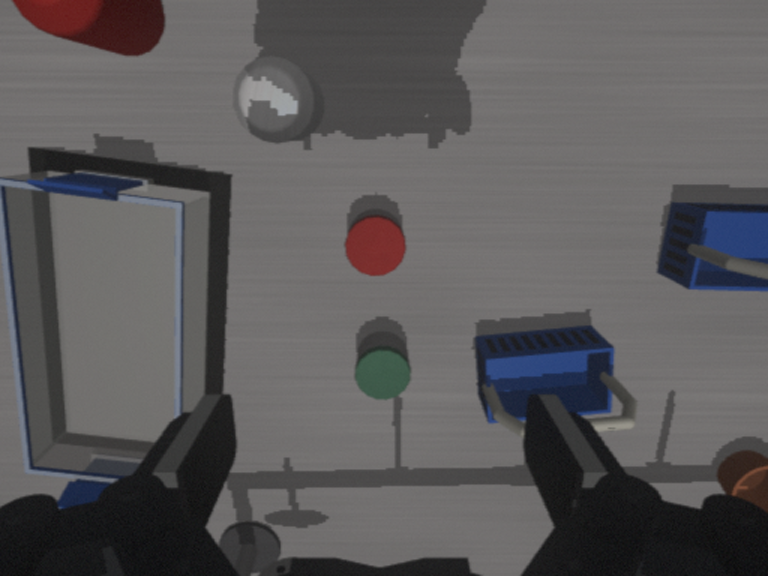

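View pics/t1.png

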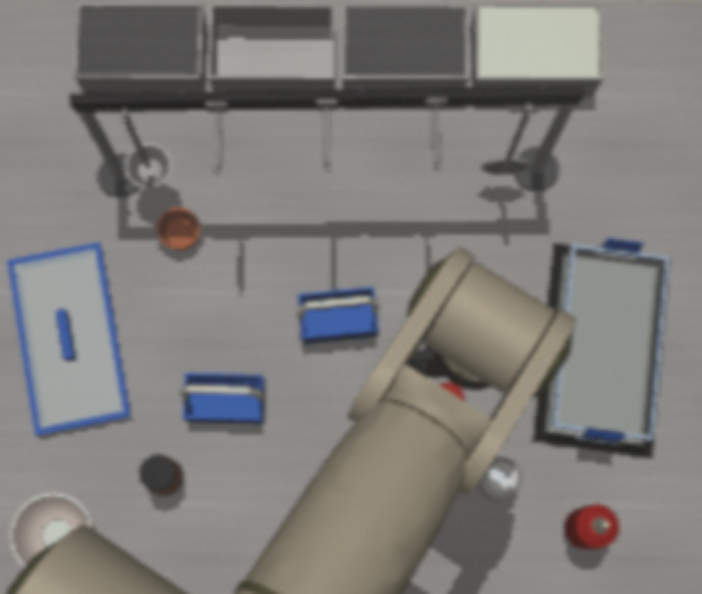

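```bash
cat >> h.py <<'E'
def blobs(im,kind,amin=100):
    h,s,v=[c.astype(int) for c in cv2.split(cv2.cvtColor(im,cv2.COLOR_BGR2HSV))]
    m={'red':((h<8)|(h>172))&(s>140)&(v>50),'green':(h>60)&(h<95)&(s>70)&(v>40),'blue':(h>100)&(h<130)&(s>100)&(v>50),'yellow':(h>18)&(h<38)&(s>120)&(v>80)}[kind].astype(np.uint8)
    cs,_=cv2.findContours(m,cv2.RETR_EXTERNAL,cv2.CHAIN_APPROX_NONE)
    return [c for c in cs if cv2.contourArea(c)>amin]
E
python3 - <<'E'
from h import *
cp=campose('wrist'); im=cv2.imread('pics/w1_raw.png')
for k in ['red','green','yellow','blue']:
    for c in blobs(im,k):
        (u,v),(a,b),th=cv2.fitEllipse(c); print(k,round(u,1),round(v,1),round(a),round(b),np.round(onplane(cp,(u,v),.04),4))
q=lambda x,y:(x/1.5,y/1.5)
for p in [(0,183),(183,203),(27,468),(180,478)]: print('rim',p,np.round(onplane(cp,q(*p),.06),4))
E
```

```text
red 249.9 163.5 37 38 [ 0.4263 -0.1387  0.04  ]
red 66.5 14.0 34 101 [ 0.2846 -0.3093  0.04  ]
green 254.7 249.0 31 34 [ 0.5275 -0.1332  0.04  ]
blue 53.7 328.4 15 33 [ 0.6398 -0.3874  0.04  ]
blue 365.7 246.2 61 93 [ 0.5238 -0.0049  0.04  ]
blue 475.4 183.5 20 64 [0.4481 0.106  0.04  ]
blue 487.1 154.4 33 68 [0.4161 0.1116 0.04  ]
blue 57.6 123.6 14 69 [ 0.3849 -0.3358  0.04  ]
rim (0, 183) [ 0.3813 -0.3799  0.06  ]
rim (183, 203) [ 0.3939 -0.2635  0.06  ]
rim (27, 468) [ 0.5999 -0.4106  0.06  ]
rim (180, 478) [ 0.609  -0.2921  0.06  ]
```

Request:
send_rows:
  moves: "0.014 -0.015 0.08 0; 0.014 -0.015 0.2 0; 0.014 -0.015 0.35 0; 0.014 -0.015 0.5 0; 0.014 -0.015 0.65 0; 0.014 -0.015 0.8 0; 0.014 -0.015 0.9 0; 0.014 -0.015 0.96 0; 0.014 -0.015 0.96 0; 0.014 -0.015 0.96 0"

```text
t: 4.25
position: [0.4269, -0.1407, 0.0578]
ee_rot: [-0.0, 1.0, -0.0, 0.0]
contact_force: [-0.4, 0.1, 0.5]
width: 0.0852
```

Run:
```python
from h import *
cp,im=snap('wrist','w2',None,1.5)
for c in blobs(im,'red'):
    (u,v),(a,b),th=cv2.fitEllipse(c); print(round(u,1),round(v,1),round(a),round(b),np.round(onplane(cp,(u,v),.04),4))
plan([.4265,-.140,.010],90)
```

```text
254.8 248.8 70 76 [ 0.4264 -0.138   0.04  ]
pos [ 0.427  -0.1409  0.0581] jaw 90.06 tilt z [ 0.001 -0.001 -1.   ] q6 -2.15 t 4.3
local share [0.003  0.0045 0.2405] turn share 0.0003
```

View pics/w2.png

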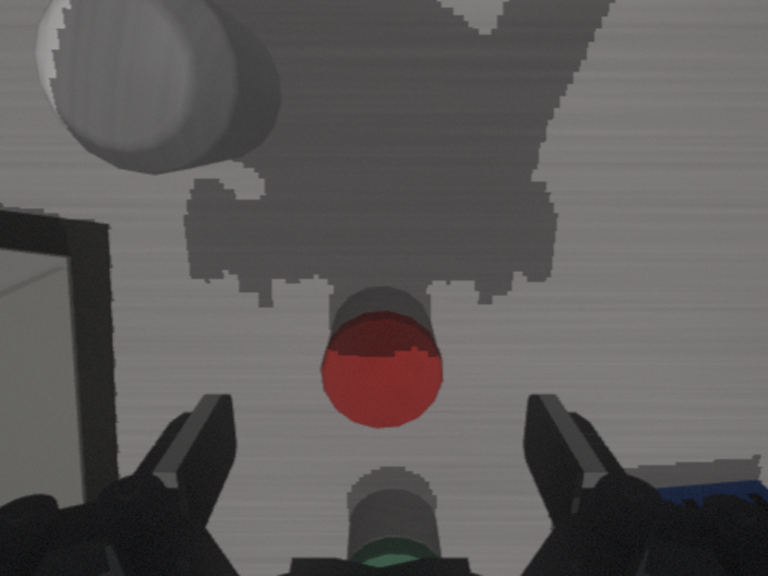

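Request:
send_rows:
  moves: "0.003 0.01 0.05 0; 0.003 0.01 0.11 0; 0.003 0.01 0.17 0; 0.003 0.01 0.22 0; 0.003 0.01 0.24 0; 0.003 0.01 0.24 0; 0.003 0.01 0.24 0; 0.003 0.01 0.24 0; 0.003 0.01 0.24 0; 0.003 0.01 0.24 0"

```text
t: 5.3
position: [0.4262, -0.1389, 0.0095]
ee_rot: [-0.0, 1.0, -0.0, 0.0]
contact_force: [0.3, 0.1, -0.3]
width: 0.0851
```

Request:
send_rows:
  moves: "0 0 0 0; 0 0 0 0; 0 0 0 0; 0 0 0 0; 0 0 0 0; 0 0 0 0; 0 0 0 0; 0 0 0 0; 0 0 0 0; 0 0 0 0"
  hand: -1

```text
t: 6.3
position: [0.4262, -0.1389, 0.0096]
ee_rot: [-0.0, 1.0, -0.0, 0.0]
contact_force: [-1.4, 0.6, 6.5]
width: 0.043
```

Request:
send_rows:
  moves: "0 0 -0.06 0; 0 0 -0.18 0; 0 0 -0.32 0; 0 0 -0.46 0; 0 0 -0.6 0; 0 0 -0.72 0; 0 0 -0.8 0; 0 0 -0.85 0; 0 0 -0.85 0; 0 0 -0.85 0"

```text
t: 7.3
position: [0.4258, -0.1387, 0.1785]
ee_rot: [-0.0, 1.0, 0.0, -0.001]
contact_force: [-0.7, -0.4, -0.9]
width: 0.0425
```

```bash
python3 -c "
from h import *
plan([.5405,-.344,.18],82.15)"
```

```text
pos [ 0.4258 -0.1387  0.1785] jaw 90.03 tilt z [-0.001  0.001 -1.   ] q6 -2.15 t 7.3
local share [-0.5732 -1.027  -0.0086] turn share 0.0438
```

Request:
send_rows:
  moves: "-0.04 -0.07 0 0.005; -0.11 -0.2 0 0.01; -0.2 -0.35 0 0.02; -0.28 -0.5 0 0.03; -0.36 -0.65 0 0.04; -0.44 -0.8 0 0.044; -0.51 -0.91 0 0.044; -0.56 -0.98 0 0.044; -0.573 -1 0 0.044; -0.573 -1 0 0.044"

```text
t: 8.3
position: [0.5405, -0.3386, 0.1779]
ee_rot: [0.069, 0.998, 0.001, -0.001]
contact_force: [-0.2, -0.4, -0.4]
width: 0.0424
```

```bash
python3 -c "
from h import *
snap('wrist','w3',None,1.5);snap('top','t3',(140,70,400,290),2.7)
plan([.5405,-.344,.18],82.15)"
```

```text
pos [ 0.5404 -0.3379  0.1788] jaw 82.14 tilt z [-0.001  0.001 -1.   ] q6 -2.18 t 8.4
local share [-0.0045 -0.0299 -0.006 ] turn share -0.0001
```

View pics/w3.png

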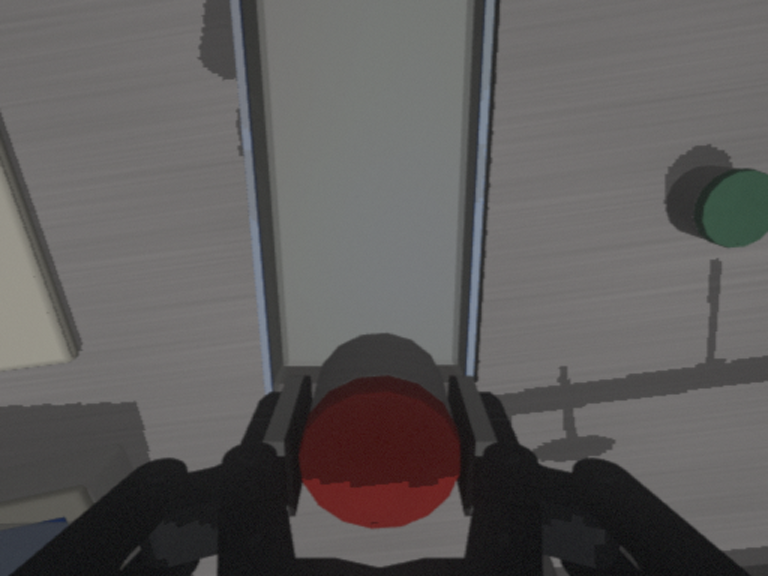

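```bash
python3 -c "
from h import *
cp=campose('wrist')
for p in [(234,0),(250,190),(264,370),(497,0),(487,190),(476,370),(276,372),(470,372),(284,366),(457,366)]: print(p,np.round(onplane(cp,(p[0]/1.5,p[1]/1.5),.06),4))
"
```

```text
(234, 0) [ 0.3948 -0.3832  0.06  ]
(250, 190) [ 0.4794 -0.3945  0.06  ]
(264, 370) [ 0.5801 -0.4086  0.06  ]
(497, 0) [ 0.4112 -0.2644  0.06  ]
(487, 190) [ 0.496  -0.2749  0.06  ]
(476, 370) [ 0.5967 -0.2882  0.06  ]
(276, 372) [ 0.5823 -0.402   0.06  ]
(470, 372) [ 0.5975 -0.2917  0.06  ]
(284, 366) [ 0.5792 -0.3967  0.06  ]
(457, 366) [ 0.5927 -0.2988  0.06  ]
```

Request:
send_rows:
  moves: "-0.003 -0.02 0.06 0; -0.003 -0.02 0.17 0; -0.003 -0.02 0.29 0; -0.003 -0.02 0.41 0; -0.003 -0.02 0.53 0; -0.003 -0.02 0.63 0; -0.003 -0.02 0.71 0; -0.003 -0.02 0.77 0; -0.003 -0.02 0.805 0; -0.003 -0.02 0.82 0"

```text
t: 9.4
position: [0.5408, -0.3428, 0.0149]
ee_rot: [0.069, 0.998, 0.0, -0.0]
contact_force: [-0.2, 0.1, -0.9]
width: 0.0428
```

Request:
send_rows:
  moves: "0 0 0 0; 0 0 0 0; 0 0 0 0; 0 0 0 0; 0 0 0 0; 0 0 0 0; 0 0 0 0; 0 0 0 0; 0 0 0 0; 0 0 0 0"

```text
t: 10.4
position: [0.5408, -0.3428, 0.0153]
ee_rot: [0.069, 0.998, 0.0, -0.0]
contact_force: [0.1, -0.3, -0.8]
width: 0.0427
```

Request:
send_rows:
  moves: "0 0 0.004 0; 0 0 0.006 0; 0 0 0.006 0; 0 0 0.006 0; 0 0 0.006 0; 0 0 0.006 0; 0 0 0.006 0; 0 0 0.006 0; 0 0 0.006 0; 0 0 0.006 0"

```text
t: 11.4
position: [0.5408, -0.3428, 0.0141]
ee_rot: [0.069, 0.998, -0.0, -0.0]
contact_force: [0.4, 0.4, -0.7]
width: 0.0424
```

Request:
send_rows:
  moves: "0 0 0 0; 0 0 0 0; 0 0 0 0; 0 0 0 0; 0 0 0 0; 0 0 0 0; 0 0 0 0; 0 0 0 0; 0 0 0 0; 0 0 0 0"
  hand: 0.41

```text
t: 12.4
position: [0.5408, -0.3428, 0.0141]
ee_rot: [0.069, 0.998, -0.0, 0.0]
contact_force: [-0.3, 0.7, -0.3]
width: 0.0603
```

Request:
send_rows:
  moves: "0 0 -0.04 0; 0 0 -0.1 0; 0 0 -0.2 0; 0 0 -0.32 0; 0 0 -0.46 0; 0 0 -0.6 0; 0 0 -0.74 0; 0 0 -0.86 0; 0 0 -0.96 0; 0 0 -1 0"

```text
t: 13.4
position: [0.5412, -0.3431, 0.2174]
ee_rot: [0.069, 0.998, -0.001, 0.002]
contact_force: [-0.6, 0.7, 0.4]
width: 0.0603
```

```bash
python3 -c "
from h import *
snap('wrist','w4',None,1.5)
plan([.5275,-.1345,.21],90)"
```

```text
pos [ 0.5413 -0.3432  0.2174] jaw 82.12 tilt z [ 0.003 -0.003 -1.   ] q6 -2.18 t 13.45
local share [0.2115 1.0243 0.0334] turn share -0.0438
```

View pics/w4.png

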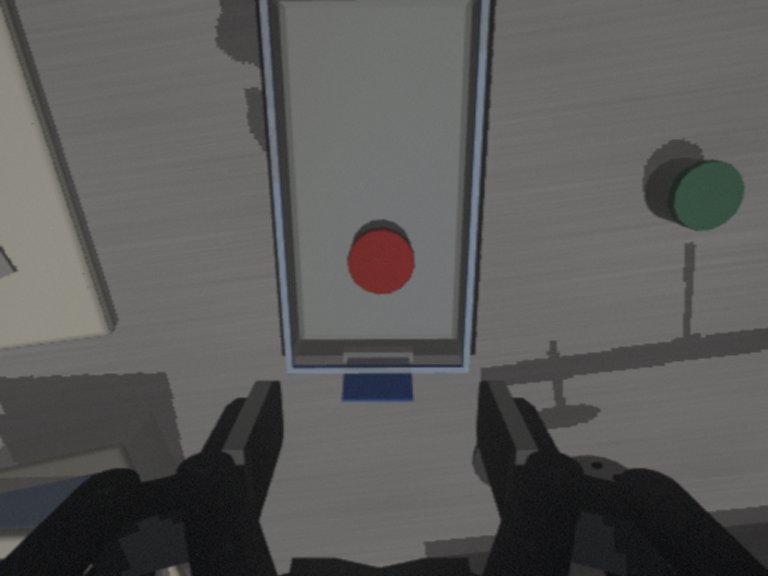

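The red tin stands in the tub at (380,261). The far rim corners are at (287,373) and (469,371), and the green tin is at (708,195).

Run:
```python
from h import *
cp=campose('wrist'); im=cv2.imread('pics/w4_raw.png')
for k in ['green','red']:
  for c in blobs(im,k):
    (u,v),(a,b),th=cv2.fitEllipse(c); print(k,np.round(onplane(cp,(u,v),.04 if k=='green' else .044),4))
for p in [(287,373),(469,371),(259,0),(491,0)]: print(p,np.round(onplane(cp,(p[0]/1.5,p[1]/1.5),.06),4))
for p in [(342,401),(413,400)]: print('catch',p,np.round(onplane(cp,(p[0]/1.5,p[1]/1.5),.086),4))
```

```text
green [ 0.5278 -0.1337  0.04  ]
red [ 0.5409 -0.3414  0.044 ]
(287, 373) [ 0.604  -0.4124  0.06  ]
(469, 371) [ 0.6188 -0.2933  0.06  ]
(259, 0) [ 0.3889 -0.3845  0.06  ]
(491, 0) [ 0.4056 -0.2646  0.06  ]
catch (342, 401) [ 0.6148 -0.3754  0.086 ]
catch (413, 400) [ 0.62   -0.3321  0.086 ]
```

Request:
send_rows:
  moves: "0.015 0.07 0 -0.005; 0.04 0.2 0 -0.01; 0.07 0.35 0 -0.02; 0.1 0.5 0 -0.03; 0.14 0.65 0 -0.04; 0.17 0.8 0 -0.044; 0.19 0.91 0 -0.044; 0.205 0.98 0 -0.044; 0.21 1 0 -0.044; 0.21 1 0 -0.044"
  hand: 1

```text
t: 14.45
position: [0.5266, -0.1391, 0.2139]
ee_rot: [-0.0, 1.0, -0.0, -0.0]
contact_force: [-1.3, 0.2, -0.4]
width: 0.0853
```

Run:
```python
from h import *
cp,im=snap('wrist','w5',None,1.5)
for c in blobs(im,'green'):
    (u,v),(a,b),th=cv2.fitEllipse(c); print('green',np.round(onplane(cp,(u,v),.04),4))
plan([.5275,-.1345,.01],90)
```

```text
green [ 0.5276 -0.1327  0.04  ]
pos [ 0.5267 -0.1396  0.2139] jaw 90.01 tilt z [-0. -0. -1.] q6 -2.04 t 14.5
local share [-0.0043  0.0255  1.0196] turn share 0.0001
```

Request:
send_rows:
  moves: "-0.004 0.028 0.08 0; -0.004 0.028 0.2 0; -0.004 0.028 0.35 0; -0.004 0.028 0.5 0; -0.004 0.028 0.65 0; -0.004 0.028 0.78 0; -0.004 0.028 0.88 0; -0.004 0.028 0.95 0; -0.004 0.028 1 0; -0.004 0.028 1 0"

```text
t: 15.5
position: [0.5271, -0.1336, 0.0132]
ee_rot: [-0.0, 1.0, 0.0, -0.001]
contact_force: [-0.3, -1.0, 0.1]
width: 0.0856
```

Request:
send_rows:
  moves: "0 0 0.015 0; 0 0 0.015 0; 0 0 0.015 0; 0 0 0.015 0; 0 0 0.015 0; 0 0 0.015 0; 0 0 0.015 0; 0 0 0.015 0; 0 0 0.015 0; 0 0 0.015 0"
  hand: -1

```text
t: 16.5
position: [0.528, -0.1336, 0.012]
ee_rot: [-0.0, 1.0, -0.0, 0.001]
contact_force: [-0.7, 0.5, 6.1]
width: 0.0425
```

Request:
send_rows:
  moves: "0 0 -0.06 0; 0 0 -0.18 0; 0 0 -0.32 0; 0 0 -0.46 0; 0 0 -0.6 0; 0 0 -0.72 0; 0 0 -0.8 0; 0 0 -0.85 0; 0 0 -0.85 0; 0 0 -0.85 0"

```text
t: 17.5
position: [0.5271, -0.1332, 0.1805]
ee_rot: [-0.0, 1.0, 0.0, -0.001]
contact_force: [-0.1, 0.4, -1.0]
width: 0.0424
```

```bash
python3 -c "
from h import *
plan([.4525,-.331,.18],82.5)"
```

```text
pos [ 0.5271 -0.1332  0.1805] jaw 90.03 tilt z [-0.001  0.    -1.   ] q6 -2.03 t 17.5
local share [ 0.3736 -0.9888  0.0024] turn share 0.0418
```

Request:
send_rows:
  moves: "0.03 -0.07 0 0.005; 0.08 -0.2 0 0.01; 0.13 -0.35 0 0.02; 0.19 -0.5 0 0.03; 0.25 -0.65 0 0.04; 0.3 -0.8 0 0.042; 0.34 -0.9 0 0.042; 0.365 -0.97 0 0.042; 0.374 -0.99 0 0.042; 0.374 -0.99 0 0.042"

```text
t: 18.5
position: [0.4525, -0.3314, 0.1807]
ee_rot: [0.066, 0.998, 0.0, -0.0]
contact_force: [-0.4, 0.5, -1.2]
width: 0.0426
```

```bash
python3 -c "
from h import *
snap('wrist','w6',None,1.5)
plan([.4525,-.331,.0155],82.5)"
```

```text
pos [ 0.4528 -0.3309  0.1808] jaw 82.48 tilt z [-0.     0.001 -1.   ] q6 -2.28 t 18.55
local share [ 0.0012 -0.0013  0.8267] turn share -0.0001
```

View pics/w6.png

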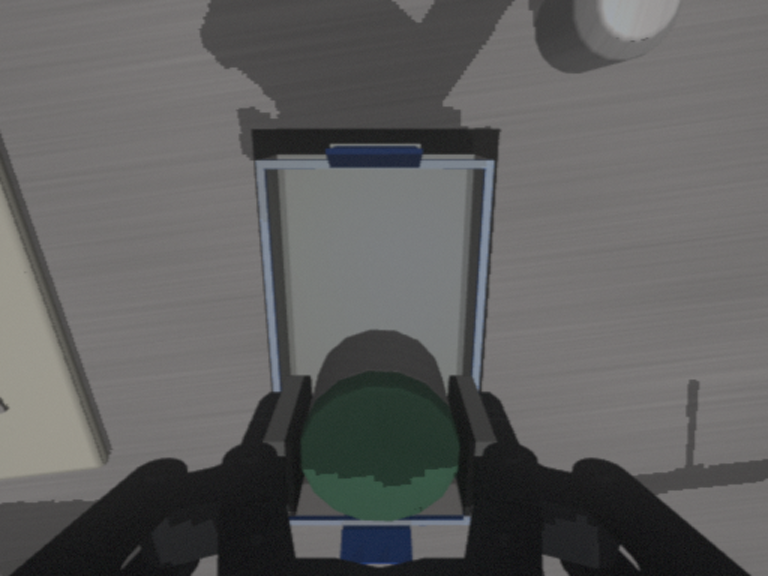

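```bash
python3 -c "
from h import *
cp=campose('wrist')
P=[onplane(cp,(p[0]/1.5,p[1]/1.5),.06) for p in [(257,162),(495,161),(290,523),(470,523)]]
for p in P: print(np.round(p,4))
n=(P[0]+P[1])/2;f=(P[2]+P[3])/2;print(n,f,(n+f)/2,np.degrees(np.arctan2(f[1]-n[1],f[0]-n[0])),np.linalg.norm(f-n))
d=P[1]-P[0];print(np.degrees(np.arctan2(d[1],d[0])),np.linalg.norm(d))
"
```

```text
[ 0.3792 -0.3819  0.06  ]
[ 0.3945 -0.2628  0.06  ]
[ 0.6038 -0.4075  0.06  ]
[ 0.619  -0.2922  0.06  ]
[ 0.38684283 -0.32231049  0.06      ] [ 0.61137139 -0.34982583  0.06      ] [ 0.49910711 -0.33606816  0.06      ] -6.9866001361522585 0.22620823798687092
82.70486102754144 0.1200534954671584
```

Request:
send_rows:
  moves: "0 -0.002 0.06 0; 0 -0.002 0.17 0; 0 -0.002 0.29 0; 0 -0.002 0.41 0; 0 -0.002 0.53 0; 0 -0.002 0.63 0; 0 -0.002 0.71 0; 0 -0.002 0.77 0; 0 -0.002 0.805 0; 0 -0.002 0.82 0"

```text
t: 19.55
position: [0.4528, -0.3314, 0.0165]
ee_rot: [0.065, 0.998, 0.0, -0.0]
contact_force: [-0.3, -0.4, -0.8]
width: 0.0424
```

Request:
send_rows:
  moves: "0 0 0.002 0; 0 0 0.003 0; 0 0 0.003 0; 0 0 0.003 0; 0 0 0.003 0; 0 0 0.003 0; 0 0 0.003 0; 0 0 0.003 0; 0 0 0.003 0; 0 0 0.003 0"

```text
t: 20.55
position: [0.4527, -0.3318, 0.0165]
ee_rot: [0.066, 0.998, -0.0, 0.0]
contact_force: [0.7, -0.1, -1.6]
width: 0.0423
```

Request:
send_rows:
  moves: "0 0 0.002 0; 0 0 0.004 0; 0 0 0.005 0; 0 0 0.006 0; 0 0 0.006 0; 0 0 0.006 0; 0 0 0.006 0; 0 0 0.006 0; 0 0 0.006 0; 0 0 0.006 0"

```text
t: 21.55
position: [0.4527, -0.3318, 0.016]
ee_rot: [0.066, 0.998, -0.0, 0.0]
contact_force: [-2.8, 1.4, 8.5]
width: 0.0422
```

Request:
send_rows:
  moves: "0 0 0 0; 0 0 0 0; 0 0 0 0; 0 0 0 0; 0 0 0 0; 0 0 0 0; 0 0 0 0; 0 0 0 0; 0 0 0 0; 0 0 0 0"
  hand: 0.41

```text
t: 22.55
position: [0.4528, -0.3317, 0.0153]
ee_rot: [0.066, 0.998, -0.0, -0.0]
contact_force: [1.2, 0.5, -0.0]
width: 0.0604
```

Request:
send_rows:
  moves: "0 0 -0.04 0; 0 0 -0.1 0; 0 0 -0.2 0; 0 0 -0.32 0; 0 0 -0.46 0; 0 0 -0.6 0; 0 0 -0.74 0; 0 0 -0.86 0; 0 0 -0.96 0; 0 0 -1 0"

```text
t: 23.55
position: [0.4531, -0.3322, 0.2183]
ee_rot: [0.066, 0.998, -0.002, 0.002]
contact_force: [0.8, 0.3, 0.5]
width: 0.0606
```

```bash
python3 -c "
from h import *
snap('wrist','w7',None,1.5);snap('top','t7',(140,70,400,290),2.7);snap('scene','s7',(100,130,440,330),2.3)
plan([.49,.33,.22],102)"
```

```text
pos [ 0.4526 -0.3317  0.2153] jaw 82.47 tilt z [ 0. -0. -1.] q6 -2.28 t 23.7
local share [ 0.248   3.3043 -0.024 ] turn share -0.1085
```

View pics/w7.png

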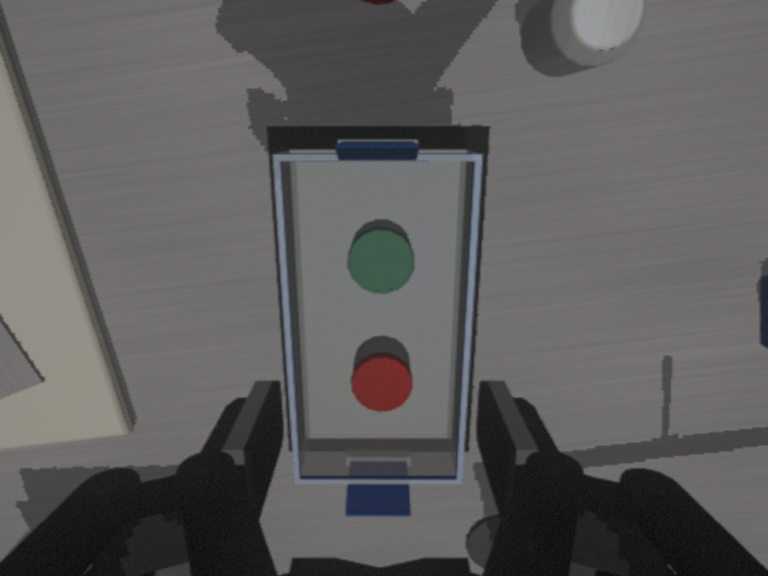

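View pics/s7.png

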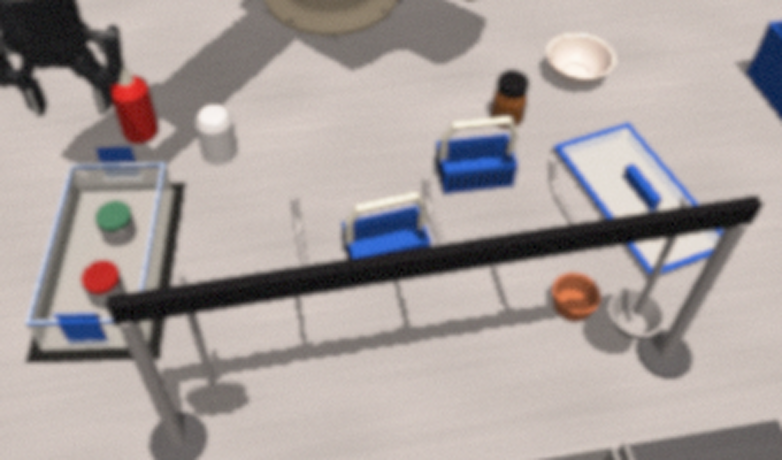

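```bash
python3 -c "
from h import *
cp=campose('wrist')
P=[onplane(cp,(p[0]/1.5,p[1]/1.5),.06) for p in [(274,155),(487,154),(293,485),(464,484)]]
for p in P: print(np.round(p,4))
n=(P[0]+P[1])/2;f=(P[2]+P[3])/2;print(n,f,(n+f)/2,np.degrees(np.arctan2(f[1]-n[1],f[0]-n[0])),np.linalg.norm(f-n))
d=P[1]-P[0];print(np.degrees(np.arctan2(d[1],d[0])),np.linalg.norm(d))
d=P[3]-P[2];print(np.degrees(np.arctan2(d[1],d[0])),np.linalg.norm(d))
im=cv2.imread('pics/w7_raw.png')
for k in ['green','red']:
  for c in blobs(im,k):
    (u,v),(a,b),th=cv2.fitEllipse(c); print(k,np.round(onplane(cp,(u,v),.044),4))
"
```

```text
[ 0.3777 -0.3807  0.06  ]
[ 0.393  -0.2607  0.06  ]
[ 0.6015 -0.4117  0.06  ]
[ 0.6165 -0.2913  0.06  ]
[ 0.38535029 -0.32069322  0.06      ] [ 0.60902487 -0.35153213  0.06      ] [ 0.49718758 -0.33611267  0.06      ] -7.850105908893292 0.22579051149667395
82.7288574501504 0.12094740505016718
82.90805777888215 0.12134655957177173
green [ 0.4508 -0.3293  0.044 ]
red [ 0.538  -0.3401  0.044 ]
```

Request:
send_rows:
  moves: "0.01 0.08 0 -0.01; 0.03 0.22 0 -0.03; 0.04 0.36 0 -0.05; 0.05 0.5 0 -0.07; 0.06 0.64 0 -0.09; 0.07 0.78 0 -0.1; 0.08 0.9 0 -0.108; 0.08 1 0 -0.108; 0.08 1 0 -0.108; 0.08 1 0 -0.108"
  hand: 1

```text
t: 24.7
position: [0.4627, -0.1309, 0.2148]
ee_rot: [-0.105, 0.995, 0.0, -0.0]
contact_force: [0.6, 0.1, 0.5]
width: 0.0853
```

```bash
python3 -c "
from h import *
plan([.49,.33,.22],102)"
```

```text
pos [ 0.4627 -0.1309  0.2148] jaw 102.01 tilt z [-0.001  0.    -1.   ] q6 -2.30 t 24.7
local share [-0.6131  2.2258 -0.0255] turn share 0.0001
```

Request:
send_rows:
  moves: "-0.02 0.08 0 0; -0.05 0.22 0 0; -0.09 0.36 0 0; -0.13 0.5 0 0; -0.17 0.64 0 0; -0.21 0.78 0 0; -0.25 0.9 0 0; -0.27 1 0 0; -0.27 1 0 0; -0.27 1 0 0"

```text
t: 25.7
position: [0.4746, 0.0747, 0.215]
ee_rot: [-0.104, 0.995, -0.0, -0.0]
contact_force: [0.1, -0.0, -0.2]
width: 0.0855
```

Request:
send_rows:
  moves: "-0.02 0.08 0 0; -0.05 0.22 0 0; -0.09 0.36 0 0; -0.13 0.5 0 0; -0.17 0.64 0 0; -0.21 0.78 0 0; -0.25 0.9 0 0; -0.27 1 0 0; -0.27 1 0 0; -0.27 1 0 0"

```text
t: 26.7
position: [0.4866, 0.2811, 0.215]
ee_rot: [-0.103, 0.995, -0.0, -0.0]
contact_force: [-0.3, -0.3, 0.1]
width: 0.0857
```

```bash
python3 -c "
from h import *
snap('wrist','w8',None,1.5)
plan([.506,.33,.22],102)"
```

```text
pos [0.4866 0.2809 0.2151] jaw 101.84 tilt z [-0.    -0.001 -1.   ] q6 -1.46 t 26.75
local share [-0.1455  0.2204 -0.0245] turn share -0.0009
```

View pics/w8.png

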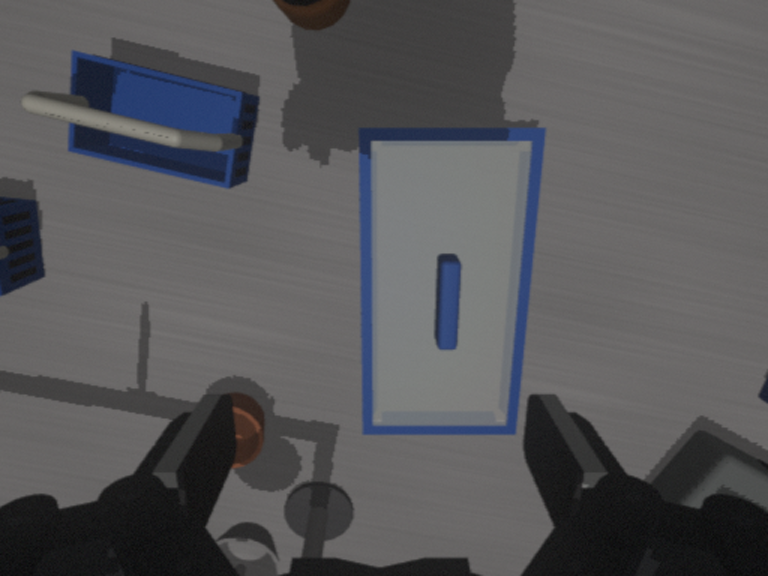

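```bash
python3 -c "
from h import *
cp=campose('wrist')
P=[onplane(cp,(p[0]/1.5,p[1]/1.5),.015) for p in [(360,128),(545,128),(363,434),(515,433)]]
for p in P: print(np.round(p,4))
n=(P[0]+P[1])/2;f=(P[2]+P[3])/2;print(n,f,(n+f)/2,np.degrees(np.arctan2(f[1]-n[1],f[0]-n[0])),np.linalg.norm(f-n))
d=P[1]-P[0];print(np.degrees(np.arctan2(d[1],d[0])),np.linalg.norm(d))
d=P[3]-P[2];print(np.degrees(np.arctan2(d[1],d[0])),np.linalg.norm(d))
G=[onplane(cp,(p[0]/1.5,p[1]/1.5),.039) for p in [(451,255),(448,349),(440,256),(461,256)]]
print(G,(G[0]+G[1])/2); plan((G[0]+G[1])/2+[0,0,.06],102)
im=cv2.imread('pics/w8_raw.png');cv2.imwrite('pics/w8z.png',cv2.resize(im[160:240,270:330],None,fx=8,fy=8))
"
```

```text
[0.4087 0.2537 0.015 ]
[0.3843 0.37   0.015 ]
[0.6321 0.3001 0.015 ]
[0.6067 0.4167 0.015 ]
[0.39647299 0.31185458 0.015     ] [0.61940448 0.3583973  0.015     ] [0.50793873 0.33512594 0.015     ] 11.792588419644071 0.22773816827598897
101.83714253630235 0.11891168932441386
102.30309451342914 0.11935982871318997
[array([0.47284145, 0.32718598, 0.039     ]), array([0.53765794, 0.34171065, 0.039     ]), array([0.47494684, 0.32038532, 0.039     ]), array([0.47215701, 0.3336841 , 0.039     ])] [0.50524969 0.33444832 0.039     ]
pos [0.4866 0.2809 0.2151] jaw 101.84 tilt z [-0.    -0.001 -1.   ] q6 -1.46 t 26.75
local share [-0.1466  0.2432  0.5805] turn share -0.0009
```

View pics/w8z.png

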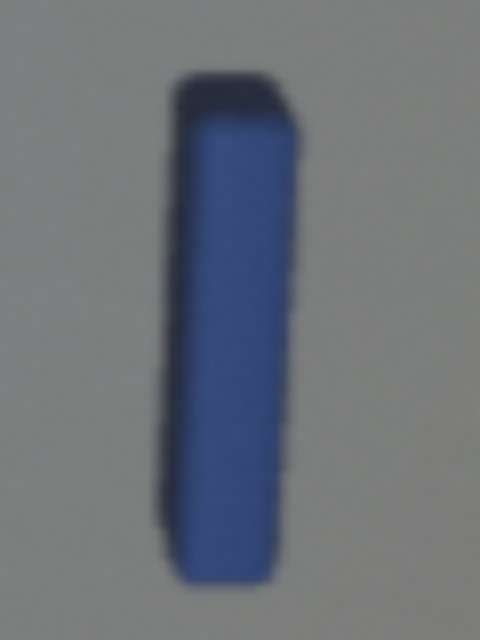

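```bash
python3 -c "
from h import *
plan([.508,.335,.075],102)"
```

```text
pos [0.4866 0.2809 0.2151] jaw 101.84 tilt z [-0.    -0.001 -1.   ] q6 -1.46 t 26.75
local share [-0.1607  0.2431  0.7005] turn share -0.0009
```

Request:
send_rows:
  moves: "-0.02 0.03 0.06 0; -0.06 0.09 0.18 0; -0.1 0.15 0.3 0; -0.13 0.2 0.42 0; -0.16 0.24 0.54 0; -0.16 0.243 0.64 0; -0.16 0.243 0.7 0; -0.16 0.243 0.7 0; -0.16 0.243 0.7 0; -0.16 0.243 0.7 0"

```text
t: 27.75
position: [0.508, 0.3365, 0.0765]
ee_rot: [-0.104, 0.995, 0.0, 0.001]
contact_force: [-0.5, 0.6, 0.2]
width: 0.0858
```

```bash
python3 -c "
from h import *
snap('wrist','w9',None,1.5)
plan([.508,.335,.019],102)"
```

```text
pos [0.508  0.3365 0.0764] jaw 101.90 tilt z [ 0.002  0.001 -1.   ] q6 -1.39 t 27.8
local share [ 0.002  -0.0074  0.2871] turn share -0.0006
```

View pics/w9.png

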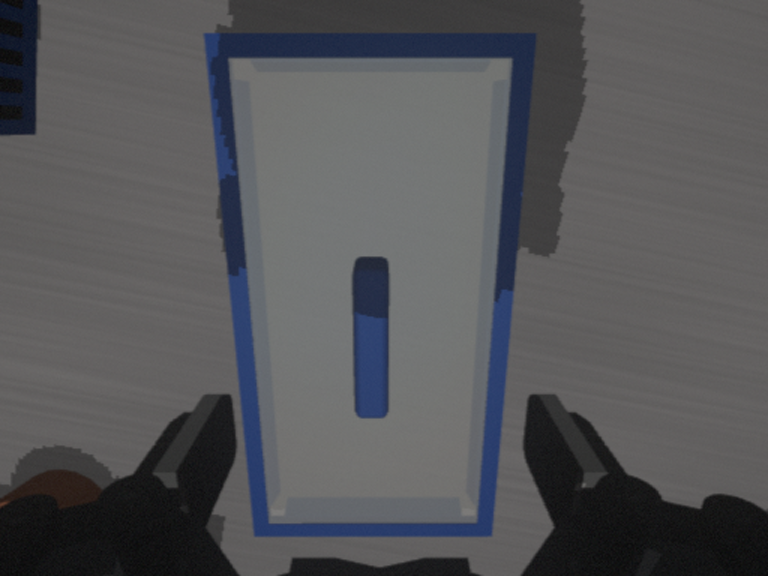

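```bash
python3 -c "
from h import *
cp=campose('wrist')
G=[onplane(cp,(p[0]/1.5,p[1]/1.5),.039) for p in [(371,268),(372,418)]];print(G,(G[0]+G[1])/2)
P=[onplane(cp,(p[0]/1.5,p[1]/1.5),.015) for p in [(206,33),(536,33),(255,536),(492,536)]];print(sum(P)/4)
plan((G[0]+G[1])/2*[1,1,0]+[0,0,.019],102)
"
```

```text
[array([0.47581131, 0.32851615, 0.039     ]), array([0.53793415, 0.34167708, 0.039     ])] [0.50687273 0.33509662 0.039     ]
[0.50793653 0.33537565 0.015     ]
pos [0.508  0.3365 0.0764] jaw 101.90 tilt z [ 0.002  0.001 -1.   ] q6 -1.39 t 27.8
local share [ 0.0074 -0.0058  0.2871] turn share -0.0006
```

Request:
send_rows:
  moves: "0 -0.006 0.05 0; 0.001 -0.006 0.11 0; 0.001 -0.006 0.17 0; 0.001 -0.006 0.22 0; 0.001 -0.006 0.26 0; 0.001 -0.006 0.28 0; 0.001 -0.006 0.285 0; 0.001 -0.006 0.285 0; 0.001 -0.006 0.285 0; 0.001 -0.006 0.285 0"

```text
t: 28.8
position: [0.5077, 0.3353, 0.0187]
ee_rot: [-0.104, 0.995, 0.0, 0.0]
contact_force: [0.3, 0.4, 0.0]
width: 0.0856
```

Request:
send_rows:
  moves: "0 0 0 0; 0 0 0 0; 0 0 0 0; 0 0 0 0; 0 0 0 0; 0 0 0 0; 0 0 0 0; 0 0 0 0; 0 0 0 0; 0 0 0 0"
  hand: -1

```text
t: 29.8
position: [0.5076, 0.3353, 0.0185]
ee_rot: [-0.104, 0.995, 0.0, 0.0]
contact_force: [0.9, 0.1, 4.1]
width: 0.0129
```

Request:
send_rows:
  moves: "0 0 0 0; 0 0 -0.04 0; 0 0 -0.1 0; 0 0 -0.2 0; 0 0 -0.32 0; 0 0 -0.44 0; 0 0 -0.56 0; 0 0 -0.66 0; 0 0 -0.72 0; 0 0 -0.74 0"

```text
t: 30.8
position: [0.5078, 0.3353, 0.1678]
ee_rot: [-0.104, 0.995, 0.0, 0.001]
contact_force: [-0.2, -0.2, -0.9]
width: 0.0127
```

```bash
python3 -c "
from h import *
snap('wrist','w10',None,1.5)
plan([.499,-.338,.17],82.6)"
```

```text
pos [0.5076 0.3353 0.1673] jaw 101.91 tilt z [ 0.001  0.    -1.   ] q6 -1.39 t 30.85
local share [ 0.7373 -3.2849 -0.0148] turn share 0.1073
```

View pics/w10.png

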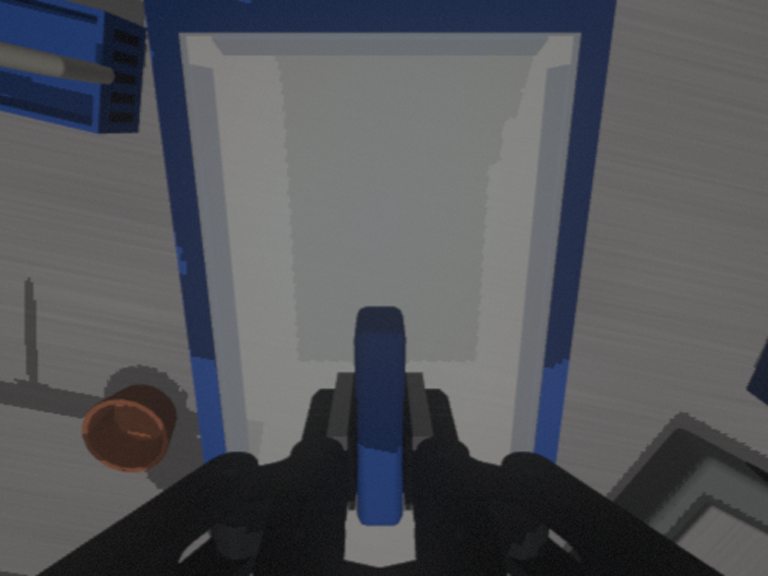

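Request:
send_rows:
  moves: "0.015 -0.08 0 0.005; 0.05 -0.22 0 0.015; 0.08 -0.36 0 0.03; 0.11 -0.5 0 0.045; 0.14 -0.64 0 0.06; 0.17 -0.78 0 0.075; 0.2 -0.9 0 0.09; 0.22 -1 0 0.1; 0.22 -1 0 0.107; 0.22 -1 0 0.107"

```text
t: 31.85
position: [0.5053, 0.13, 0.1657]
ee_rot: [0.065, 0.998, 0.0, -0.001]
contact_force: [-0.0, -0.2, -1.6]
width: 0.0128
```

```bash
python3 -c "
from h import *
plan([.499,-.338,.17],82.6)"
```

```text
pos [0.5053 0.13   0.1657] jaw 82.56 tilt z [-0.001  0.    -1.   ] q6 -1.41 t 31.85
local share [-0.2717 -2.3245 -0.0219] turn share -0.0002
```

Request:
send_rows:
  moves: "-0.01 -0.08 0 0; -0.03 -0.22 -0.01 0; -0.045 -0.36 -0.01 0; -0.06 -0.5 -0.02 0; -0.08 -0.64 -0.02 0; -0.095 -0.78 -0.02 0; -0.105 -0.9 -0.02 0; -0.115 -1 -0.02 0; -0.115 -1 -0.02 0; -0.115 -1 -0.02 0"

```text
t: 32.85
position: [0.5029, -0.0701, 0.1699]
ee_rot: [0.064, 0.998, 0.0, -0.0]
contact_force: [-0.5, 0.1, -0.9]
width: 0.0127
```

Request:
send_rows:
  moves: "-0.01 -0.08 0 0; -0.03 -0.22 0 0; -0.045 -0.36 0 0; -0.06 -0.5 0 0; -0.08 -0.64 0 0; -0.095 -0.78 0 0; -0.105 -0.9 0 0; -0.115 -1 0 0; -0.115 -1 0 0; -0.115 -1 0 0"

```text
t: 33.85
position: [0.5004, -0.2713, 0.1701]
ee_rot: [0.064, 0.998, 0.0, -0.0]
contact_force: [-0.2, 0.5, -1.6]
width: 0.0128
```

```bash
python3 -c "
from h import *
plan([.499,-.338,.17],82.6)"
```

```text
pos [ 0.5004 -0.2713  0.1701] jaw 82.68 tilt z [-0.     0.001 -1.   ] q6 -2.15 t 33.85
local share [-3.540e-02 -3.317e-01  1.000e-04] turn share 0.0005
```

Request:
send_rows:
  moves: "-0.01 -0.06 0 0; -0.02 -0.15 0 0; -0.03 -0.24 0.02 0; -0.035 -0.3 0.06 0; -0.035 -0.332 0.12 0; -0.035 -0.332 0.2 0; -0.035 -0.332 0.26 0; -0.035 -0.332 0.3 0; -0.035 -0.332 0.3 0; -0.035 -0.332 0.3 0"

```text
t: 34.85
position: [0.4989, -0.3389, 0.1106]
ee_rot: [0.064, 0.998, -0.0, 0.0]
contact_force: [-0.4, -0.7, -1.1]
width: 0.0126
```

Request:
send_rows:
  moves: "0 0 0 0; 0 0 0 0; 0 0 0 0; 0 0 0 0; 0 0 0 0; 0 0 0 0; 0 0 0 0; 0 0 0 0; 0 0 0 0; 0 0 0 0"

```text
t: 35.85
position: [0.4986, -0.3389, 0.1103]
ee_rot: [0.064, 0.998, 0.0, -0.0]
contact_force: [-0.3, -0.1, -0.8]
width: 0.0127
```

```bash
python3 -c "
from h import *
plan([.499,-.338,.11],82.6)
snap('wrist','w11',None,1.5);snap('top','t11',(290,130,430,260),5);snap('scene','s11',(90,140,220,310),4)
"
```

```text
pos [ 0.4986 -0.3389  0.1103] jaw 82.66 tilt z [-0.  0. -1.] q6 -2.23 t 35.85
local share [-0.0012  0.0047  0.0014] turn share 0.0003
```

View pics/w11.png

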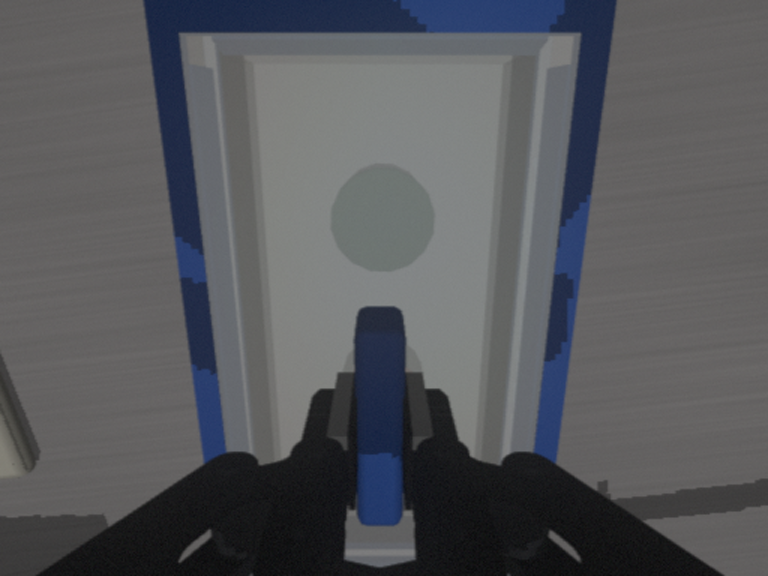

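View pics/t11.png

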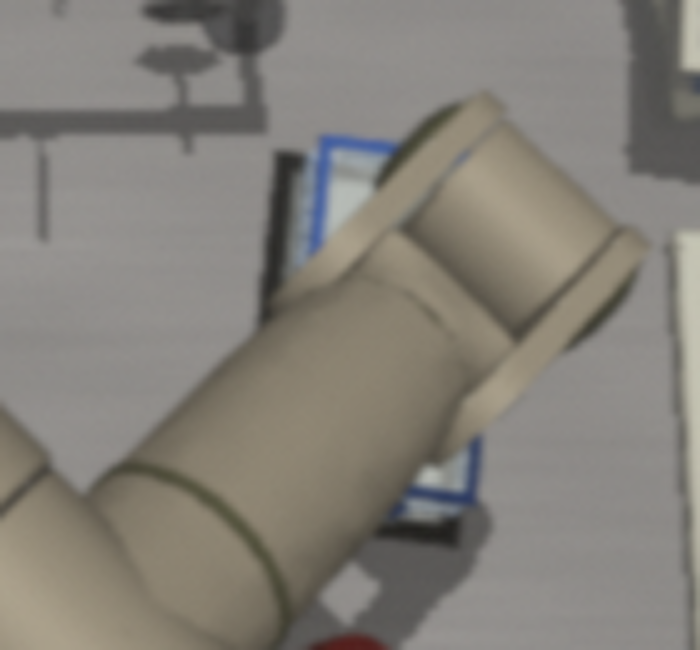

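View pics/s11.png

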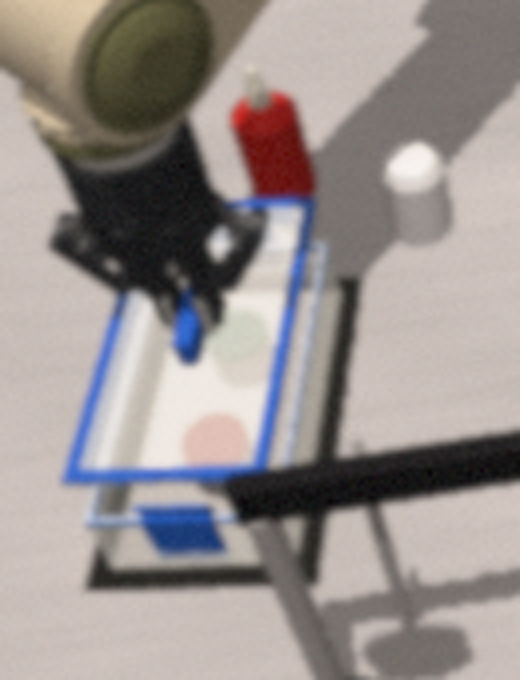

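Request:
send_rows:
  moves: "-0.002 0.003 0.02 0; -0.002 0.003 0.04 0; -0.002 0.003 0.06 0; -0.002 0.003 0.08 0; -0.002 0.003 0.1 0; -0.002 0.003 0.115 0; -0.002 0.003 0.13 0; -0.002 0.003 0.14 0; -0.002 0.003 0.15 0; -0.002 0.003 0.15 0"

```text
t: 37.0
position: [0.4992, -0.3385, 0.0804]
ee_rot: [0.064, 0.998, -0.0, 0.0]
contact_force: [-0.4, -0.8, 0.5]
width: 0.0126
```

```bash
python3 -c "
from h import *
plan([.499,-.338,.0685],82.6); print(env.observe()['moment'])
snap('wrist','w12',None,1.5);snap('scene','s12',(90,140,220,310),4)
"
```

```text
pos [ 0.4992 -0.3385  0.0804] jaw 82.66 tilt z [ 0.    -0.001 -1.   ] q6 -2.23 t 37.0
local share [0.0015 0.0025 0.0597] turn share 0.0003
[-0.11939364  0.02778129 -0.02508717]
```

View pics/s12.png

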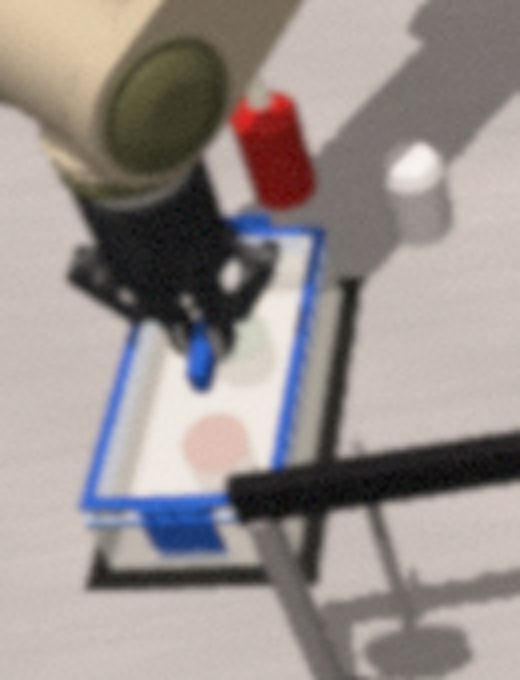

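View pics/w12.png

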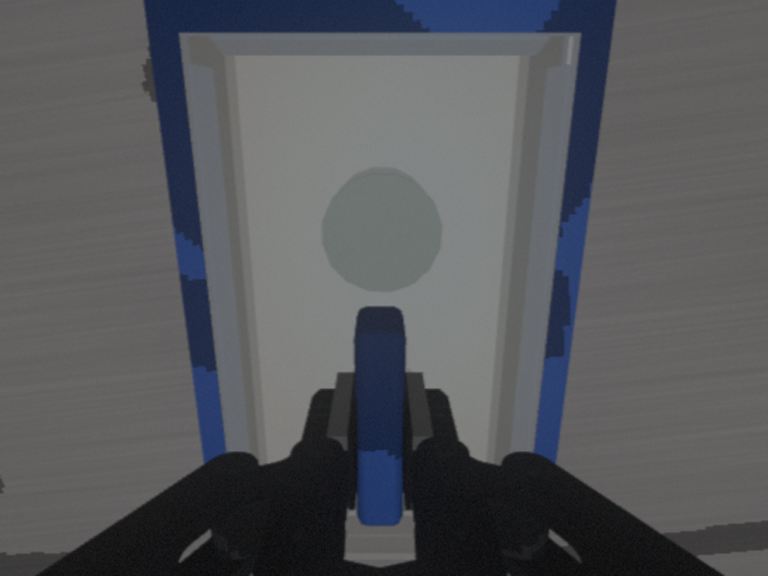

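Request:
send_rows:
  moves: "0 0 0.004 0; 0 0 0.008 0; 0 0 0.012 0; 0 0 0.016 0; 0 0 0.02 0; 0 0 0.024 0; 0 0 0.028 0; 0 0 0.032 0; 0 0 0.035 0; 0 0 0.035 0"

```text
t: 38.1
position: [0.4989, -0.3382, 0.0728]
ee_rot: [0.064, 0.998, 0.0, -0.0]
contact_force: [0.1, -1.0, 0.1]
width: 0.0128
```

Request:
send_rows:
  moves: "0 0 0.004 0; 0 0 0.008 0; 0 0 0.012 0; 0 0 0.016 0; 0 0 0.02 0; 0 0 0.023 0; 0 0 0.025 0; 0 0 0.025 0; 0 0 0.025 0; 0 0 0.025 0"

```text
t: 39.1
position: [0.4991, -0.3384, 0.0683]
ee_rot: [0.064, 0.998, -0.0, 0.0]
contact_force: [-0.1, -0.5, -1.3]
width: 0.0126
```

```bash
python3 -c "
from h import *
plan([.499,-.338,.0685],82.6); print(env.observe()['moment'],env.observe()['contact_force'])
snap('scene','s13',(90,140,220,310),4)
"
```

```text
pos [ 0.4991 -0.3384  0.0683] jaw 82.65 tilt z [ 0. -0. -1.] q6 -2.23 t 39.1
local share [ 0.0009  0.0018 -0.001 ] turn share 0.0003
[ 0.06920315  0.03890442 -0.01976196] [-0.05173133 -0.5042046  -1.31352521]
```

View pics/s13.png

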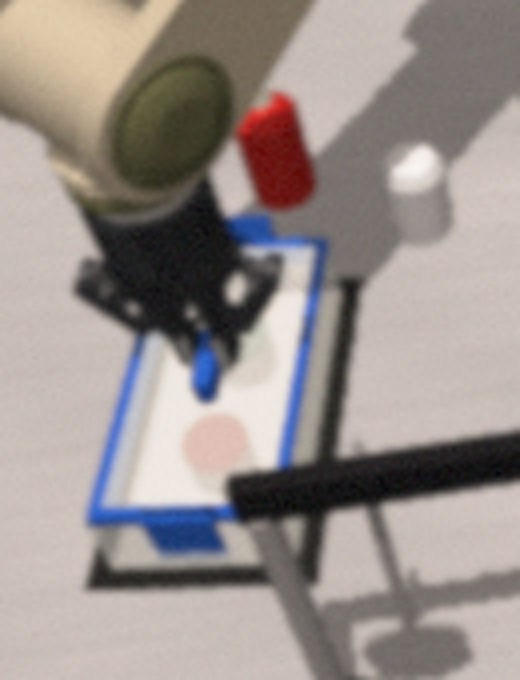

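Request:
send_rows:
  moves: "0 0 0.002 0; 0 0 0.004 0; 0 0 0.006 0; 0 0 0.008 0; 0 0 0.01 0; 0 0 0.01 0; 0 0 0.01 0; 0 0 0.01 0; 0 0 0.01 0; 0 0 0.01 0"

```text
t: 40.15
position: [0.4991, -0.3384, 0.0682]
ee_rot: [0.064, 0.998, -0.0, 0.0]
contact_force: [-6.5, 5.6, 16.6]
width: 0.0126
```

Request:
send_rows:
  moves: "0 0 0.003 0; 0 0 0.006 0; 0 0 0.01 0; 0 0 0.01 0; 0 0 0.01 0; 0 0 0.01 0; 0 0 0.005 0; 0 0 0 0; 0 0 -0.005 0; 0 0 -0.01 0"

```text
t: 41.15
position: [0.4992, -0.3384, 0.0684]
ee_rot: [0.064, 0.998, -0.0, 0.0]
contact_force: [-0.2, -0.7, -1.5]
width: 0.0128
```

Request:
send_rows:
  moves: "0 0 0 0; 0 0 0 0; 0 0 0 0; 0 0 0 0; 0 0 0 0; 0 0 0 0; 0 0 0 0; 0 0 0 0; 0 0 0 0; 0 0 0 0"
  hand: -0.1

```text
t: 42.15
position: [0.4991, -0.3384, 0.0683]
ee_rot: [0.064, 0.998, 0.0, 0.0]
contact_force: [-0.5, -0.4, -0.3]
width: 0.0383
```

Request:
send_rows:
  moves: "0 0 -0.04 0; 0 0 -0.1 0; 0 0 -0.2 0; 0 0 -0.32 0; 0 0 -0.46 0; 0 0 -0.58 0; 0 0 -0.7 0; 0 0 -0.75 0; 0 0 -0.75 0; 0 0 -0.75 0"

```text
t: 43.15
position: [0.4989, -0.3381, 0.2174]
ee_rot: [0.064, 0.998, 0.0, -0.0]
contact_force: [-0.3, -0.0, -0.6]
width: 0.0384
```

```bash
python3 -c "
from h import *
snap('wrist','w14',None,1.5)
plan([.44,-.25,.27],82.6)
"
```

```text
pos [ 0.4988 -0.338   0.217 ] jaw 82.65 tilt z [-0.001  0.001 -1.   ] q6 -2.23 t 43.2
local share [ 0.3482  0.3993 -0.2637] turn share 0.0003
```

View pics/w14.png

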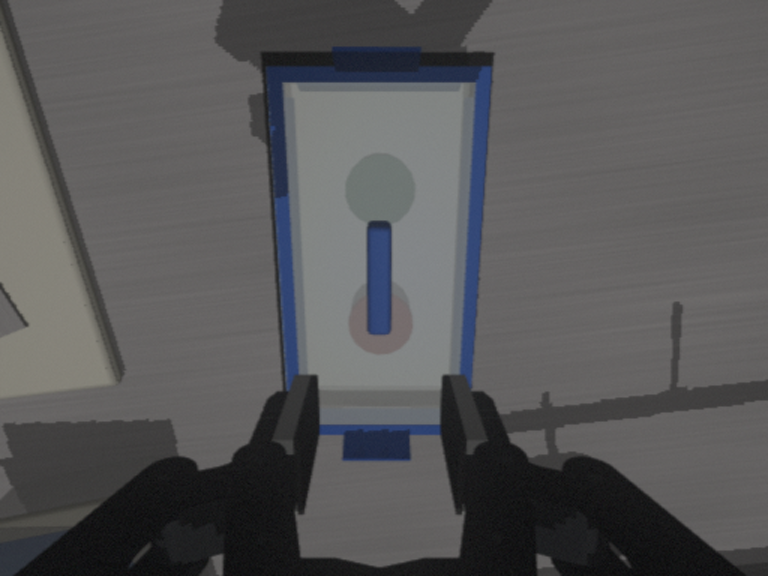

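```bash
python3 -c "
from h import *
im=cv2.imread('pics/w14_raw.png')
cv2.imwrite('pics/w14a.png',cv2.resize(im[20:70,165:340],None,fx=4.5,fy=4.5,interpolation=cv2.INTER_CUBIC));cv2.imwrite('pics/w14b.png',cv2.resize(im[265:320,180:325],None,fx=5,fy=5,interpolation=cv2.INTER_CUBIC))
cp=campose('wrist')
for z in [.065,.07]:
  P=[onplane(cp,(p[0]/1.5,p[1]/1.5),z) for p in [(264,66),(493,66),(379,434)]]
  print(z,np.linalg.norm(P[1]-P[0]),np.linalg.norm((P[0]+P[1])/2-P[2]))
for p in [(343,460),(410,460)]: print('catch',np.round(onplane(cp,(p[0]/1.5,p[1]/1.5),.086),4))
for p in [(332,47),(420,47)]: print('catch',np.round(onplane(cp,(p[0]/1.5,p[1]/1.5),.086),4))
"
```

```text
0.065 0.12215015251676717 0.22754409654350444
0.07 0.12008117505307055 0.22368995802590336
catch [ 0.6138 -0.3746  0.086 ]
catch [ 0.6193 -0.3322  0.086 ]
catch [ 0.3766 -0.344   0.086 ]
catch [ 0.3822 -0.3012  0.086 ]
```

View pics/w14a.png

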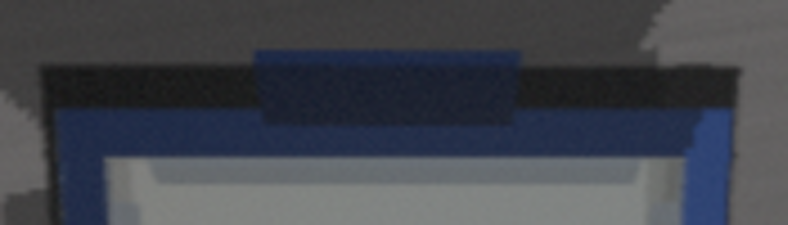

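View pics/w14b.png

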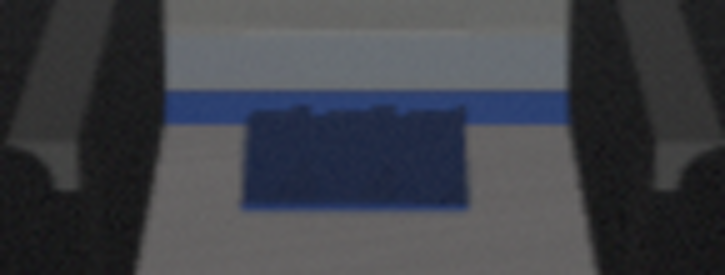

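```bash
python3 -c "
from h import *
plan([.50,-.01,.26],3)
"
```

```text
pos [ 0.4988 -0.338   0.217 ] jaw 82.65 tilt z [-0.001  0.001 -1.   ] q6 -2.23 t 43.2
local share [ 0.2041  1.6278 -0.2123] turn share 0.4425
```

Request:
send_rows:
  moves: "0.01 0.05 -0.1 0.03; 0.03 0.15 -0.2 0.06; 0.05 0.28 -0.21 0.1; 0.06 0.41 -0.21 0.13; 0.08 0.54 -0.21 0.16; 0.09 0.67 -0.21 0.19; 0.1 0.75 -0.21 0.21; 0.1 0.8 -0.21 0.22; 0.1 0.8 -0.21 0.22; 0.1 0.8 -0.21 0.22"

```text
t: 44.2
position: [0.4996, -0.1773, 0.2596]
ee_rot: [0.398, 0.917, 0.0, -0.001]
contact_force: [0.4, 0.1, -0.6]
width: 0.0388
```

```bash
python3 -c "
from h import *
plan([.50,-.01,.26],3)
"
```

```text
pos [ 0.4996 -0.1773  0.2596] jaw 43.11 tilt z [-0.001  0.    -1.   ] q6 -1.31 t 44.2
local share [ 0.6093  0.5732 -0.0015] turn share 0.2229
```

Request:
send_rows:
  moves: "0.04 0.04 0 0.02; 0.12 0.11 0 0.06; 0.22 0.2 0 0.1; 0.32 0.3 0 0.14; 0.42 0.4 0 0.18; 0.52 0.49 0 0.21; 0.58 0.55 0 0.223; 0.61 0.573 0 0.223; 0.61 0.573 0 0.223; 0.61 0.573 0 0.223"

```text
t: 45.2
position: [0.5003, -0.0106, 0.2601]
ee_rot: [0.689, 0.725, -0.0, -0.0]
contact_force: [-0.4, -0.4, 0.4]
width: 0.0385
```

```bash
python3 -c "
from h import *
snap('wrist','w15',None,1.5)
plan([.50,-.01,.26],3)
"
```

```text
pos [ 0.5003 -0.0107  0.2601] jaw 2.90 tilt z [-0. -0. -1.] q6 -0.31 t 45.25
local share [ 0.0035 -0.0011  0.0007] turn share -0.0005
```

View pics/w15.png

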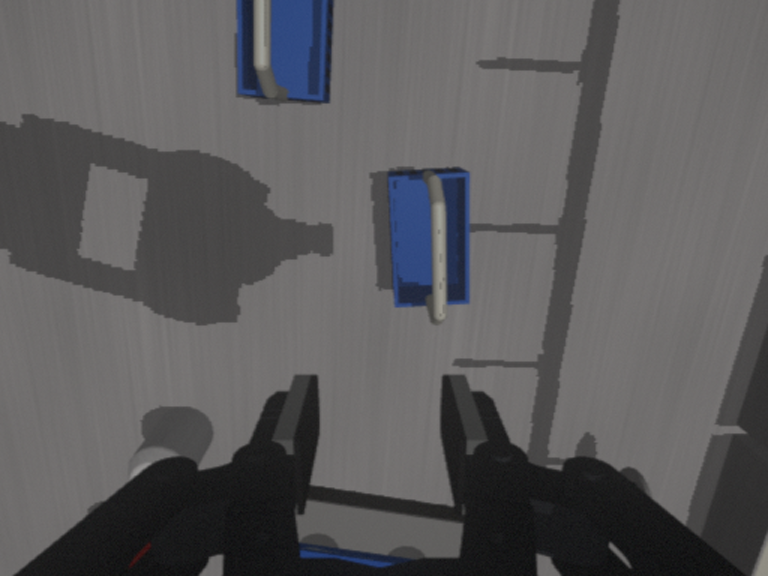

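```bash
python3 -c "
from h import *
im=cv2.imread('pics/w15_raw.png')
cv2.imwrite('pics/w15z.png',cv2.resize(im[105:225,250:325],None,fx=5,fy=5,interpolation=cv2.INTER_CUBIC))
cp=campose('wrist')
for p in [(438,205),(440,318),(390,172),(468,170),(397,306),(469,303)]:
  for z in (.1,.045): print(p,z,np.round(onplane(cp,(p[0]/1.5,p[1]/1.5),z),4))
"
```

```text
(438, 205) 0.1 [0.532  0.0301 0.1   ]
(438, 205) 0.045 [0.5386 0.0223 0.045 ]
(440, 318) 0.1 [ 0.5395 -0.0417  0.1   ]
(440, 318) 0.045 [ 0.5476 -0.0625  0.045 ]
(390, 172) 0.1 [0.5023 0.0477 0.1   ]
(390, 172) 0.045 [0.5036 0.0431 0.045 ]
(468, 170) 0.1 [0.5476 0.0512 0.1   ]
(468, 170) 0.045 [0.5572 0.0472 0.045 ]
(397, 306) 0.1 [ 0.5115 -0.0349  0.1   ]
(397, 306) 0.045 [ 0.5145 -0.0545  0.045 ]
(469, 303) 0.1 [ 0.557  -0.0306  0.1   ]
(469, 303) 0.045 [ 0.5682 -0.0494  0.045 ]
```

View pics/w15z.png

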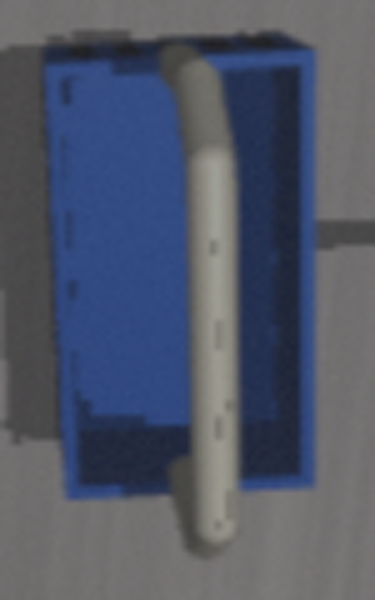

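```bash
python3 -c "
from h import *
plan([.5335,.0185,.085],6.2)
"
```

```text
pos [ 0.5003 -0.0107  0.2601] jaw 2.90 tilt z [-0. -0. -1.] q6 -0.31 t 45.25
local share [0.1375 0.1736 0.8756] turn share -0.0183
```

Request:
send_rows:
  moves: "0.03 0.04 0.03 0; 0.08 0.1 0.1 -0.01; 0.13 0.16 0.2 -0.018; 0.138 0.174 0.32 -0.018; 0.138 0.174 0.44 -0.018; 0.138 0.174 0.54 -0.018; 0.138 0.174 0.62 -0.018; 0.138 0.174 0.65 -0.018; 0.138 0.174 0.65 -0.018; 0.138 0.174 0.65 -0.018"
  hand: 0.41

```text
t: 46.25
position: [0.534, 0.0195, 0.1309]
ee_rot: [0.668, 0.744, 0.0, 0.0]
contact_force: [-0.0, 0.9, 0.4]
width: 0.0599
```

```bash
python3 -c "
from h import *
snap('wrist','w16',None,1.5)
plan([.5335,.0185,.085],6.2)
"
```

```text
pos [0.5341 0.0195 0.1311] jaw 6.15 tilt z [ 0.001 -0.    -1.   ] q6 -0.29 t 46.3
local share [-0.0045 -0.0037  0.2304] turn share -0.0003
```

View pics/w16.png

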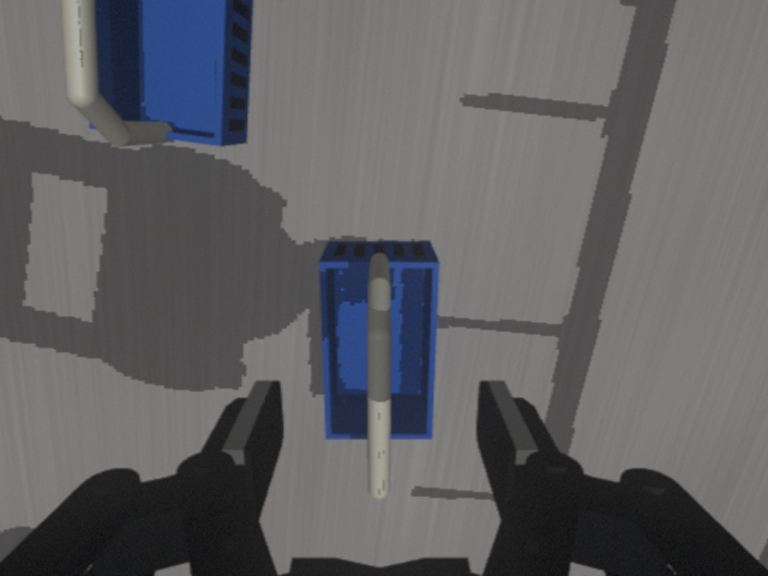

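```bash
python3 -c "
from h import *
cp=campose('wrist')
for p,z in [((379,310),.1),((378,492),.1),((320,265),.045),((438,265),.045),((327,438),.045),((432,438),.045)]: print(p,z,np.round(onplane(cp,(p[0]/1.5,p[1]/1.5),z),4))
"
```

```text
(379, 310) 0.1 [0.5309 0.0392 0.1   ]
(378, 492) 0.1 [ 0.5391 -0.0412  0.1   ]
(320, 265) 0.045 [0.5032 0.0385 0.045 ]
(438, 265) 0.045 [0.5581 0.0444 0.045 ]
(327, 438) 0.045 [ 0.5135 -0.0552  0.045 ]
(432, 438) 0.045 [ 0.5685 -0.0493  0.045 ]
```

Request:
send_rows:
  moves: "-0.003 -0.003 0.03 0; -0.003 -0.003 0.08 0; -0.003 -0.003 0.13 0; -0.003 -0.003 0.18 0; -0.003 -0.003 0.21 0; -0.003 -0.003 0.23 0; -0.003 -0.003 0.23 0; -0.003 -0.003 0.23 0; -0.003 -0.003 0.23 0; -0.003 -0.003 0.23 0"

```text
t: 47.3
position: [0.5332, 0.0189, 0.0846]
ee_rot: [0.668, 0.744, 0.0, 0.0]
contact_force: [-0.9, 0.7, 0.4]
width: 0.06
```

Request:
send_rows:
  moves: "0 0 0 0; 0 0 0 0; 0 0 0 0; 0 0 0 0; 0 0 0 0; 0 0 0 0; 0 0 0 0; 0 0 0 0; 0 0 0 0; 0 0 0 0"
  hand: -1

```text
t: 48.3
position: [0.5331, 0.019, 0.0844]
ee_rot: [0.668, 0.744, 0.0, 0.0]
contact_force: [0.8, 2.3, 2.0]
width: 0.0065
```

```bash
python3 -c "
import cv2
a=cv2.imread('pics/t7_raw.png')[95:140,165:360]; cv2.imwrite('pics/t7h.png',cv2.resize(a,None,fx=4,fy=4,interpolation=cv2.INTER_CUBIC))
a=cv2.imread('pics/s7_raw.png')[190:280,210:360]; cv2.imwrite('pics/s7h.png',cv2.resize(a,None,fx=5,fy=5,interpolation=cv2.INTER_CUBIC))
"
```

```text
(no output)
```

View pics/t7h.png

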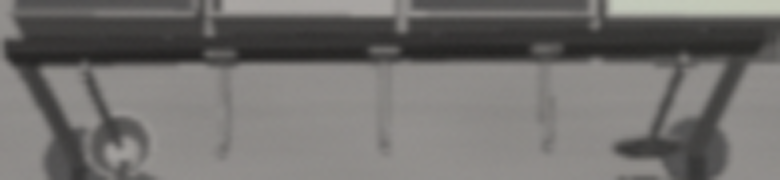

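View pics/s7h.png

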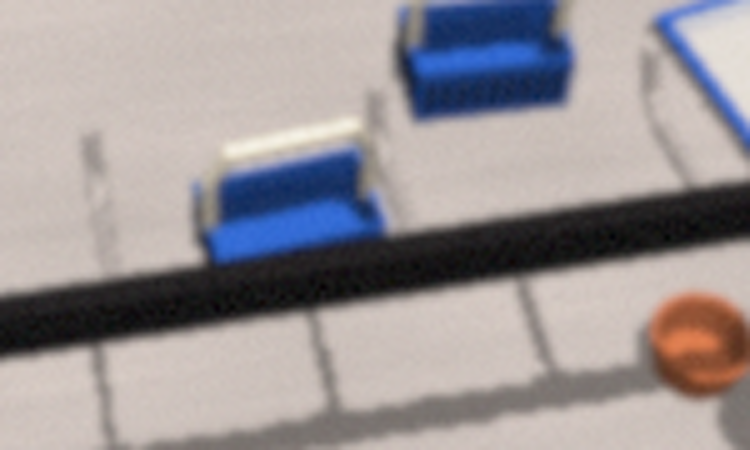

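```bash
python3 -c "
from h import *
ct,cs=campose('top'),campose('scene')
T=[(224,155),(385,152),(547,151)];S=[(648,50),(375,92),(92,135)];C=[(220,53),(385,50),(547,48)]
for t,s,c in zip(T,S,C):
  t=(165+t[0]/4,95+t[1]/4);s=(210+s[0]/5,190+s[1]/5);c=(165+c[0]/4,95+c[1]/4)
  p=tri([ct,cs],[t,s]);print('tri',np.round(p,4),'repr',proj(ct,p)-t,proj(cs,p)-s,'top@.272',np.round(onplane(ct,t,.272),4),'clamp',np.round(onplane(ct,c,.277),4))
for e in [(8,50),(770,40)]: print(onplane(ct,(165+e[0]/4,95+e[1]/4),.277))
# rail ends in scene
for e in [(112,309),(760,207)]: print('scene',onplane(cs,(100+e[0]/2.3,130+e[1]/2.3),.277))
"
```

```text
tri [0.6438 0.1241 0.2674] repr [-1.09851612 -0.39115273] [-1.62815403  0.03639217] top@.272 [0.6412 0.1204 0.272 ] clamp [0.7175 0.1245 0.277 ]
tri [0.6464 0.0058 0.2657] repr [-0.80725955 -0.17635803] [-1.1566685   0.02322953] top@.272 [0.6439 0.0034 0.272 ] clamp [0.7202 0.0038 0.277 ]
tri [ 0.6481 -0.1131  0.2633] repr [-0.6857905  -0.05247113] [-0.97868825  0.02276364] top@.272 [ 0.6451 -0.1144  0.272 ] clamp [ 0.7222 -0.1149  0.277 ]
[0.71918805 0.27985298 0.277     ]
[ 0.7290151  -0.27834994  0.277     ]
scene [ 0.74450058 -0.26468935  0.277     ]
scene [0.73262125 0.28451763 0.277     ]
```

Request:
send_rows:
  moves: "0 0 -0.03 0; 0 0 -0.1 0; 0 0 -0.22 0; 0 0 -0.34 0; 0 0 -0.46 0; 0 0 -0.6 0; 0 0 -0.74 0; 0 0 -0.86 0; 0 0 -0.94 0; 0 0 -0.94 0"

```text
t: 49.3
position: [0.5334, 0.0188, 0.2742]
ee_rot: [0.668, 0.744, 0.001, 0.001]
contact_force: [-0.6, -0.2, -1.3]
width: 0.0067
```

```bash
python3 -c "
from h import *
plan([.58,-.089,.2724],1.2)
snap('scene','s17',(150,80,350,280),3)
"
```

```text
pos [0.5334 0.0188 0.2742] jaw 6.15 tilt z [ 0.003 -0.001 -1.   ] q6 -0.29 t 49.3
local share [-0.5608  0.174   0.0103] turn share 0.0275
```

View pics/s17.png

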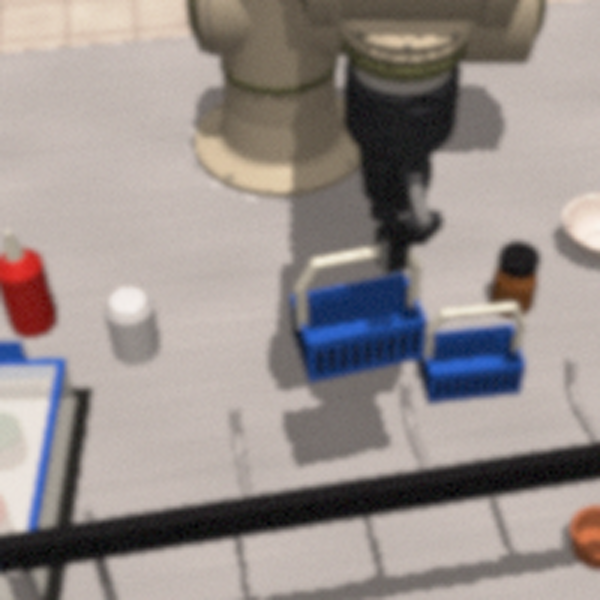

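Request:
send_rows:
  moves: "-0.04 0.01 0 0; -0.12 0.04 0 0.01; -0.22 0.07 0 0.02; -0.32 0.1 0 0.027; -0.42 0.13 0 0.027; -0.5 0.16 0 0.027; -0.55 0.174 0 0.027; -0.56 0.174 0 0.027; -0.56 0.174 0 0.027; -0.56 0.174 0 0.027"

```text
t: 50.35
position: [0.5794, -0.0882, 0.2723]
ee_rot: [0.699, 0.715, 0.0, -0.0]
contact_force: [0.4, -0.3, -1.2]
width: 0.0065
```

```bash
python3 -c "
from h import *
plan([.6725,-.089,.2724],1.2)
snap('wrist','w18',None,1.5)
"
```

```text
pos [ 0.5794 -0.0882  0.2723] jaw 1.31 tilt z [-0.  0. -1.] q6 -0.37 t 50.35
local share [-0.0147  0.4651 -0.0005] turn share 0.0006
```

View pics/w18.png

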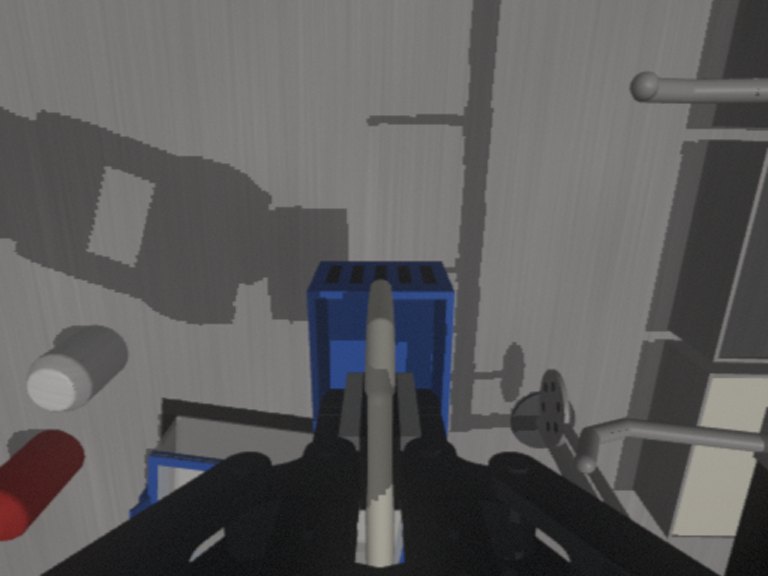

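The mid hook's tip ball is at (645,87) and the right hook's tip ball is at (586,463). The held basket is straight in the jaws.

```bash
python3 -c "
from h import *
cp=campose('wrist')
for p in [(645,87),(586,463)]: 
  for z in (.262,.27): print(p,z,np.round(onplane(cp,(p[0]/1.5,p[1]/1.5),z),4))
for p in [(379,375),(379,555)]: print(np.round(onplane(cp,(p[0]/1.5,p[1]/1.5),.288),4))
"
```

```text
(645, 87) 0.262 [0.6507 0.0077 0.262 ]
(645, 87) 0.27 [0.6468 0.007  0.27  ]
(586, 463) 0.262 [ 0.6533 -0.1174  0.262 ]
(586, 463) 0.27 [ 0.6493 -0.1115  0.27  ]
[ 0.5779 -0.0705  0.288 ]
[ 0.5794 -0.1347  0.288 ]
```

Request:
send_rows:
  moves: "0 0.02 0 0; 0 0.06 0 0; -0.002 0.11 0 0; -0.003 0.17 0 0; -0.005 0.23 0 0; -0.006 0.29 0 0; -0.008 0.35 0 0; -0.009 0.4 0 0; -0.01 0.44 0 0; -0.01 0.47 0 0"

```text
t: 51.4
position: [0.6744, -0.0883, 0.2718]
ee_rot: [0.699, 0.715, -0.0, -0.0]
contact_force: [-0.2, 0.2, -1.7]
width: 0.007
```

```bash
python3 -c "
from h import *
plan([.674,-.088,.2395],1.2)
snap('wrist','w19',None,1.5); snap('scene','s19',(170,160,320,290),5)
"
```

```text
pos [ 0.6744 -0.0883  0.2718] jaw 1.31 tilt z [-0.  0. -1.] q6 -0.32 t 51.4
local share [ 0.0013 -0.0021  0.1617] turn share 0.0006
```

View pics/w19.png

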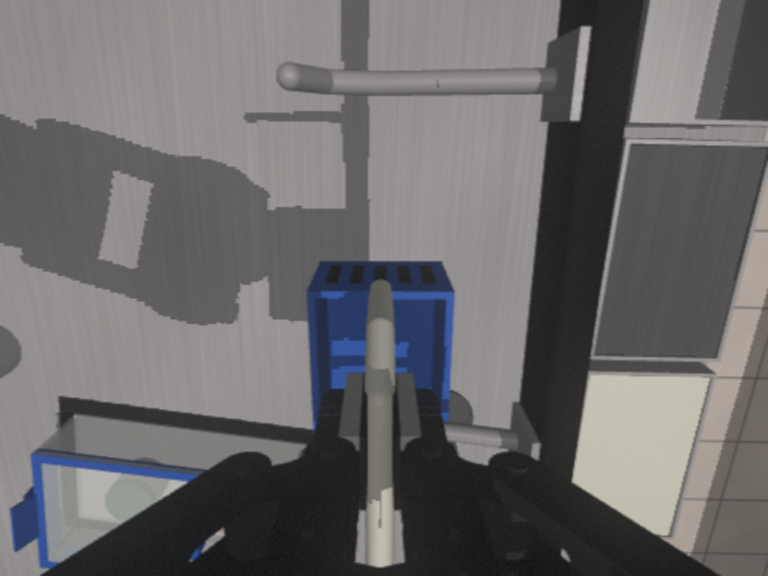

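View pics/s19.png

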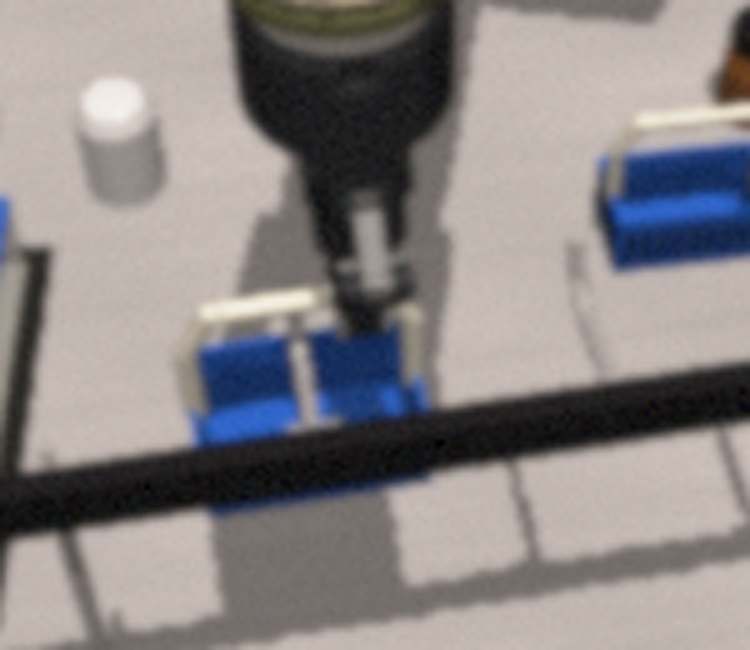

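Request:
send_rows:
  moves: "0 0 0.02 0; 0 0 0.04 0; 0 0 0.06 0; 0 0 0.08 0; 0 0 0.1 0; 0 0 0.12 0; 0 0 0.14 0; 0 0 0.15 0; 0 0 0.155 0; 0 0 0.155 0"

```text
t: 52.5
position: [0.6736, -0.0886, 0.2412]
ee_rot: [0.699, 0.715, -0.0, -0.0]
contact_force: [-0.4, -0.6, -1.4]
width: 0.0067
```

Request:
send_rows:
  moves: "0 0 0.003 0; 0 0 0.006 0; 0 0 0.01 0; 0 0 0.013 0; 0 0 0.016 0; 0 0 0.016 0; 0 0 0.016 0; 0 0 0.016 0; 0 0 0.016 0; 0 0 0.016 0"

```text
t: 53.5
position: [0.6737, -0.0886, 0.2383]
ee_rot: [0.699, 0.715, 0.0, 0.0]
contact_force: [-1.0, 0.7, 2.6]
width: 0.0071
```

Request:
send_rows:
  moves: "0 0 0 0; 0 0 0 0; 0 0 0 0; 0 0 0 0; 0 0 0 0; 0 0 0 0; 0 0 0 0; 0 0 0 0; 0 0 0 0; 0 0 0 0"
  hand: -0.25

```text
t: 54.5
position: [0.6736, -0.0886, 0.2381]
ee_rot: [0.699, 0.715, 0.0, 0.0]
contact_force: [0.8, -0.7, -0.5]
width: 0.0323
```

```bash
python3 -c "
from h import *
plan([.674,-.088,.2395],1.2)
snap('wrist','w20',None,1.5); snap('scene','s20',(170,160,320,290),5)
"
```

```text
pos [ 0.6736 -0.0886  0.2381] jaw 1.29 tilt z [ 0. -0. -1.] q6 -0.33 t 54.5
local share [ 0.0028  0.0018 -0.007 ] turn share 0.0005
```

View pics/w20.png

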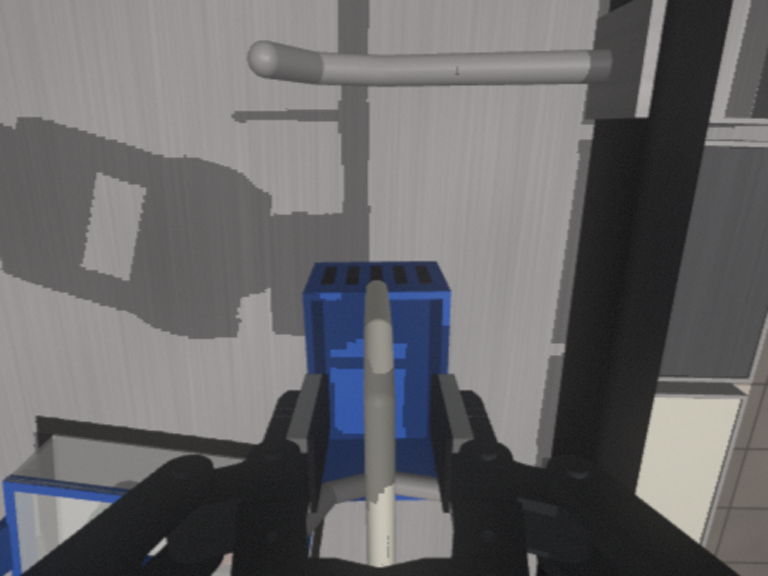

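View pics/s20.png

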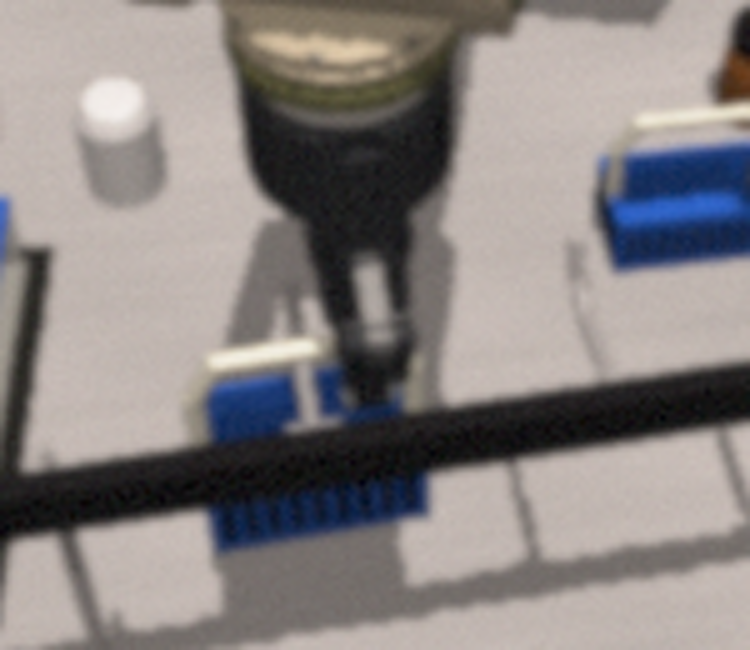

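Request:
send_rows:
  moves: "0 0 -0.02 0; 0 0 -0.05 0; 0 0 -0.09 0; 0 0 -0.14 0; 0 0 -0.19 0; 0 0 -0.25 0; 0 0 -0.31 0; 0 0 -0.37 0; 0 0 -0.42 0; 0 0 -0.45 0"

```text
t: 55.6
position: [0.6737, -0.0886, 0.3295]
ee_rot: [0.699, 0.715, 0.0, 0.001]
contact_force: [-0.1, -0.4, 0.5]
width: 0.0323
```

```bash
python3 -c "
from h import *
plan([.48,.10,.28],0)
snap('scene','s21',(170,130,400,290),3.2)
"
```

```text
pos [ 0.6737 -0.0886  0.3295] jaw 1.29 tilt z [ 0.001 -0.    -1.   ] q6 -0.33 t 55.6
local share [ 0.9647 -0.9475  0.2458] turn share 0.0072
```

View pics/s21.png

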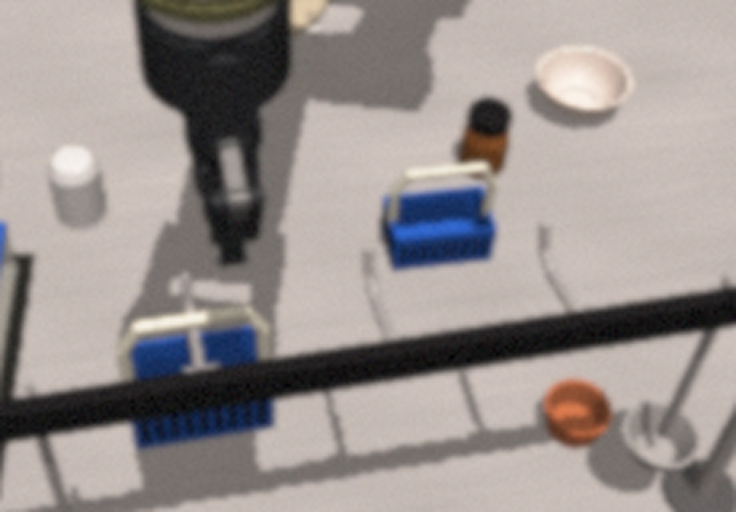

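Request:
send_rows:
  moves: "0.02 -0.08 0 0; 0.08 -0.2 0 0; 0.17 -0.32 0 0; 0.28 -0.44 0 0; 0.4 -0.56 0 0; 0.52 -0.68 0 0; 0.64 -0.8 0 0; 0.76 -0.9 0.05 0; 0.88 -0.98 0.12 0; 0.96 -1 0.2 0"

```text
t: 56.65
position: [0.468, 0.1002, 0.2882]
ee_rot: [0.699, 0.715, 0.0, 0.0]
contact_force: [0.2, -0.2, -0.2]
width: 0.0317
```

Request:
send_rows:
  moves: "0.03 -0.02 0.04 0; 0.05 -0.05 0.08 0; 0.05 -0.08 0.1 0; 0.05 -0.08 0.1 0; 0.05 -0.08 0.1 0; 0.05 -0.08 0.1 0; 0.05 -0.08 0.1 0; 0.05 -0.08 0.1 0; 0.05 -0.08 0.1 0; 0.05 -0.08 0.1 0"
  hand: 0.41

```text
t: 57.65
position: [0.4532, 0.1085, 0.2681]
ee_rot: [0.699, 0.715, -0.0, 0.0]
contact_force: [-0.9, -0.1, 1.2]
width: 0.0603
```

```bash
python3 -c "
from h import *
snap('wrist','w22',None,1.5)
plan([.43,.11,.26],0)
"
```

```text
pos [0.4532 0.1085 0.2681] jaw 1.30 tilt z [ 0. -0. -1.] q6 -0.04 t 57.7
local share [ 0.01   -0.1156  0.0406] turn share 0.0072
```

View pics/w22.png

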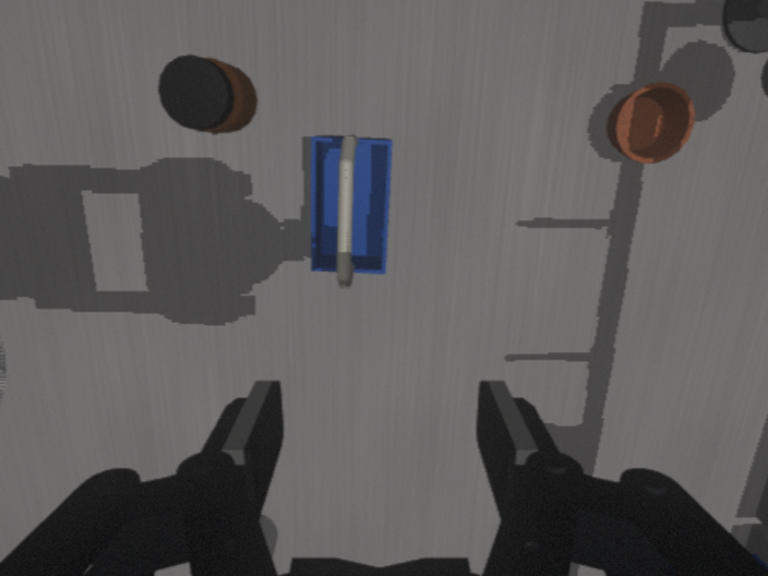

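```bash
python3 -c "
from h import *
cp=campose('wrist')
P=[onplane(cp,(p[0]/1.5,p[1]/1.5),.045) for p in [(312,136),(391,139),(312,271),(385,273)]]
for p in P: print(np.round(p,4))
c=sum(P)/4;d=P[0]+P[1]-P[2]-P[3];yaw=np.degrees(np.arctan2(-d[0],d[1]));print(c,yaw)
H=[onplane(cp,(p[0]/1.5,p[1]/1.5),.1) for p in [(348,160),(344,260)]];print(H)
d=H[0]-H[1];print(np.degrees(np.arctan2(-d[0],d[1])))
"
```

```text
[0.4038 0.1845 0.045 ]
[0.4583 0.1838 0.045 ]
[0.4018 0.0879 0.045 ]
[0.4566 0.0876 0.045 ]
[0.43011995 0.13592394 0.045     ] -1.0568322015782001
[array([0.43187226, 0.17254627, 0.1       ]), array([0.42951095, 0.11124889, 0.1       ])]
-2.2060750660305373
```

```bash
python3 -c "
from h import *
plan([.4298,.113,.0845],-1.6)
"
```

```text
pos [0.4532 0.1085 0.2681] jaw 1.30 tilt z [ 0. -0. -1.] q6 -0.04 t 57.7
local share [ 0.0251 -0.1163  0.9181] turn share 0.0161
```

Request:
send_rows:
  moves: "0.01 -0.04 0.03 0.005; 0.02 -0.09 0.1 0.01; 0.025 -0.116 0.2 0.016; 0.025 -0.116 0.32 0.016; 0.025 -0.116 0.44 0.016; 0.025 -0.116 0.56 0.016; 0.025 -0.116 0.65 0.016; 0.025 -0.116 0.69 0.016; 0.025 -0.116 0.69 0.016; 0.025 -0.116 0.69 0.016"

```text
t: 58.7
position: [0.4303, 0.113, 0.1308]
ee_rot: [0.717, 0.697, 0.0, 0.0]
contact_force: [-0.5, 0.4, -0.0]
width: 0.0602
```

```bash
python3 -c "
from h import *
snap('wrist','w23',None,1.5)
plan([.4298,.113,.0845],-1.6)
"
```

```text
pos [0.4304 0.113  0.131 ] jaw -1.58 tilt z [ 0.002 -0.    -1.   ] q6 0.02 t 58.75
local share [-1.000e-04 -3.300e-03  2.325e-01] turn share 0.0001
```

View pics/w23.png

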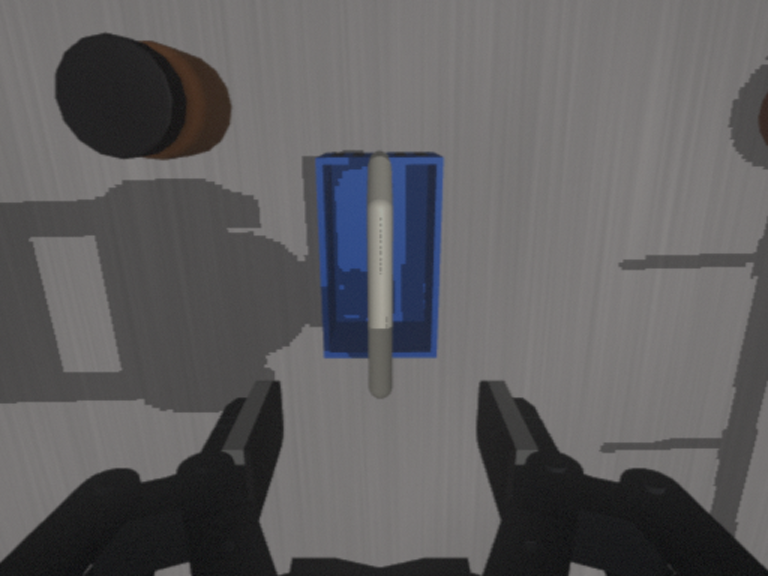

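```bash
python3 -c "
from h import *
cp=campose('wrist')
P=[onplane(cp,(p[0]/1.5,p[1]/1.5),.045) for p in [(317,157),(442,157),(325,357),(437,357)]];print(sum(P)/4)
"
```

```text
[0.43037934 0.13579807 0.045     ]
```

Request:
send_rows:
  moves: "0 0 0.03 0; 0 0 0.08 0; 0 0 0.13 0; 0 0 0.18 0; 0 0 0.21 0; 0 0 0.232 0; 0 0 0.232 0; 0 0 0.232 0; 0 0 0.232 0; 0 0 0.232 0"

```text
t: 59.75
position: [0.43, 0.113, 0.084]
ee_rot: [0.717, 0.697, 0.0, 0.0]
contact_force: [0.3, 0.8, 0.2]
width: 0.0603
```

Request:
send_rows:
  moves: "0 0 0 0; 0 0 0 0; 0 0 0 0; 0 0 0 0; 0 0 0 0; 0 0 0 0; 0 0 0 0; 0 0 0 0; 0 0 0 0; 0 0 0 0"
  hand: -1

```text
t: 60.75
position: [0.43, 0.1129, 0.0838]
ee_rot: [0.717, 0.697, 0.0, 0.0]
contact_force: [0.6, -0.2, 2.9]
width: 0.0068
```

Request:
send_rows:
  moves: "0 0 -0.03 0; 0 0 -0.1 0; 0 0 -0.22 0; 0 0 -0.34 0; 0 0 -0.46 0; 0 0 -0.6 0; 0 0 -0.74 0; 0 0 -0.86 0; 0 0 -0.94 0; 0 0 -0.94 0"

```text
t: 61.75
position: [0.4301, 0.1131, 0.2733]
ee_rot: [0.717, 0.697, 0.001, 0.001]
contact_force: [0.3, -0.1, -2.1]
width: 0.0067
```

```bash
python3 -c "
from h import *
plan([.565,.10,.2724],1.2)
"
```

```text
pos [0.4301 0.1131 0.2733] jaw -1.58 tilt z [ 0.003  0.    -1.   ] q6 0.02 t 61.75
local share [-0.0469  0.6759  0.0067] turn share -0.0154
```

Request:
send_rows:
  moves: "-0.005 0.04 0 0; -0.01 0.12 0 -0.005; -0.015 0.22 0 -0.01; -0.02 0.32 0 -0.015; -0.025 0.42 0 -0.015; -0.03 0.52 0 -0.015; -0.035 0.6 0 -0.015; -0.035 0.66 0 -0.015; -0.035 0.675 0 -0.015; -0.035 0.675 0 -0.015"

```text
t: 62.75
position: [0.5645, 0.1022, 0.2703]
ee_rot: [0.7, 0.714, -0.001, -0.001]
contact_force: [0.1, -0.2, -1.9]
width: 0.0068
```

```bash
python3 -c "
from h import *
plan([.671,.1025,.2724],1.2)
snap('wrist','w24',None,1.5)
"
```

```text
pos [0.5645 0.1022 0.2703] jaw 1.11 tilt z [-0.002  0.    -1.   ] q6 -0.04 t 62.75
local share [-0.0087  0.5325 -0.0119] turn share -0.0005
```

View pics/w24.png

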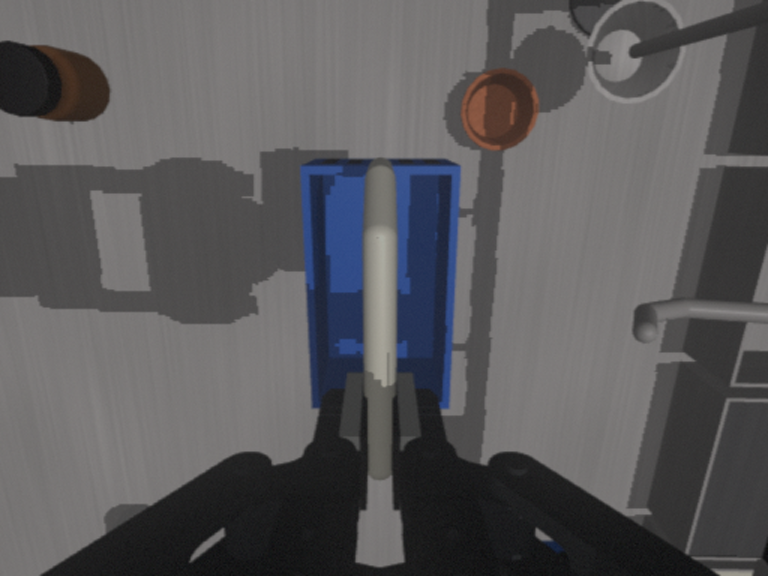

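```bash
python3 -c "
from h import *
cp=campose('wrist')
for z in (.266,.27): print(np.round(onplane(cp,(648/1.5,331/1.5),z),4))
for p in [(379,235),(379,378),(379,478)]: print(np.round(onplane(cp,(p[0]/1.5,p[1]/1.5),.2865),4))
"
```

```text
[0.6472 0.1265 0.266 ]
[0.6449 0.1281 0.27  ]
[0.562  0.1597 0.2865]
[0.5628 0.119  0.2865]
[0.5634 0.0854 0.2865]
```

Request:
send_rows:
  moves: "0 0.02 -0.005 0; 0 0.06 -0.01 0; 0 0.12 -0.01 0; 0 0.19 -0.01 0; 0 0.26 -0.01 0; 0 0.33 -0.01 0; 0 0.4 -0.01 0; 0 0.46 -0.01 0; 0 0.51 -0.01 0; 0 0.532 -0.01 0"

```text
t: 63.8
position: [0.6717, 0.1043, 0.2733]
ee_rot: [0.7, 0.714, -0.0, -0.0]
contact_force: [0.0, -0.3, -1.4]
width: 0.0065
```

```bash
python3 -c "
from h import *
plan([.671,.1043,.238],1.2)
snap('wrist','w25',None,1.5); snap('scene','s25',(260,130,430,280),4.3)
"
```

```text
pos [0.6717 0.1043 0.2733] jaw 1.11 tilt z [-0.  0. -1.] q6 -0.04 t 63.8
local share [ 0.0002 -0.0036  0.1763] turn share -0.0005
```

View pics/w25.png

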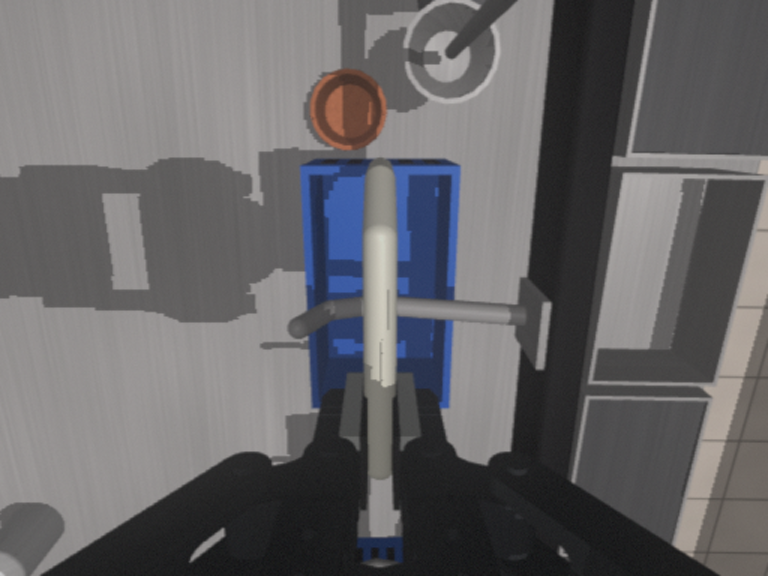

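View pics/s25.png

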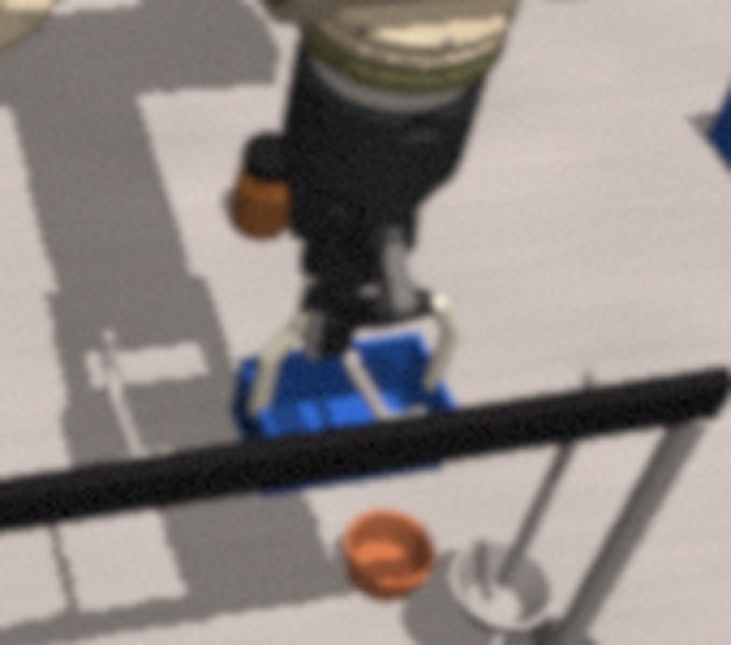

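Request:
send_rows:
  moves: "0 0 0.02 0; 0 0 0.04 0; 0 0 0.06 0; 0 0 0.08 0; 0 0 0.1 0; 0 0 0.12 0; 0 0 0.14 0; 0 0 0.155 0; 0 0 0.165 0; 0 0 0.165 0"

```text
t: 64.9
position: [0.6709, 0.1043, 0.2404]
ee_rot: [0.7, 0.714, -0.0, -0.0]
contact_force: [-0.8, -0.6, -2.2]
width: 0.0067
```

Request:
send_rows:
  moves: "0 0 0.003 0; 0 0 0.006 0; 0 0 0.01 0; 0 0 0.013 0; 0 0 0.013 0; 0 0 0.013 0; 0 0 0.013 0; 0 0 0.013 0; 0 0 0.013 0; 0 0 0.013 0"

```text
t: 65.9
position: [0.671, 0.1043, 0.2381]
ee_rot: [0.7, 0.714, 0.0, -0.0]
contact_force: [-0.3, -0.1, -0.4]
width: 0.0066
```

Contact is just starting, so I'll lower about 0.6 mm more and release.

Request:
send_rows:
  moves: "0 0 0.002 0; 0 0 0.004 0; 0 0 0.004 0; 0 0 0.004 0; 0 0 0.004 0; 0 0 0.004 0; 0 0 0.004 0; 0 0 0.004 0; 0 0 0.004 0; 0 0 0.004 0"

```text
t: 66.9
position: [0.671, 0.1043, 0.2374]
ee_rot: [0.7, 0.714, 0.0, 0.0]
contact_force: [-0.2, -1.2, 3.7]
width: 0.0066
```

Request:
send_rows:
  moves: "0 0 0 0; 0 0 0 0; 0 0 0 0; 0 0 0 0; 0 0 0 0; 0 0 0 0; 0 0 0 0; 0 0 0 0; 0 0 0 0; 0 0 0 0"
  hand: -0.25

```text
t: 67.9
position: [0.671, 0.1044, 0.2373]
ee_rot: [0.7, 0.714, 0.0, -0.0]
contact_force: [0.1, -1.1, 0.2]
width: 0.0324
```

Request:
send_rows:
  moves: "0 0 -0.02 0; 0 0 -0.05 0; 0 0 -0.09 0; 0 0 -0.14 0; 0 0 -0.19 0; 0 0 -0.25 0; 0 0 -0.31 0; 0 0 -0.37 0; 0 0 -0.42 0; 0 0 -0.45 0"

```text
t: 68.9
position: [0.6711, 0.1043, 0.3287]
ee_rot: [0.7, 0.714, 0.001, 0.001]
contact_force: [-1.1, 0.1, 0.1]
width: 0.0321
```

Request:
send_rows:
  moves: "0 -0.05 0 0; 0 -0.15 0 0; 0 -0.27 0 0; 0 -0.4 0 0; 0 -0.55 0 0; 0 -0.7 0 0; 0 -0.85 0 0; 0 -0.95 0 0; 0 -1 0 0; 0 -1 0 0"

```text
t: 69.9
position: [0.4706, 0.1005, 0.3279]
ee_rot: [0.7, 0.714, 0.0, 0.0]
contact_force: [1.4, -0.2, -0.5]
width: 0.0319
```

```bash
python3 -c "
from h import *
snap('scene','s26',(80,110,440,340),2.2);snap('top','t26',(140,70,400,290),2.7)
plan([.49,.1,.33],0)
"
```

```text
pos [0.4716 0.1004 0.3273] jaw 1.11 tilt z [ 0. -0. -1.] q6 -0.05 t 70.0
local share [-0.0036  0.0917 -0.0134] turn share 0.0062
```

View pics/s26.png

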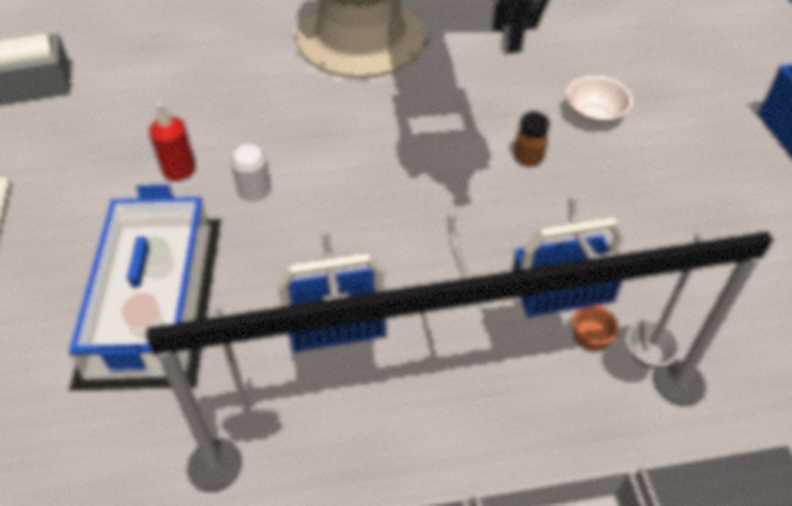

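View pics/t26.png

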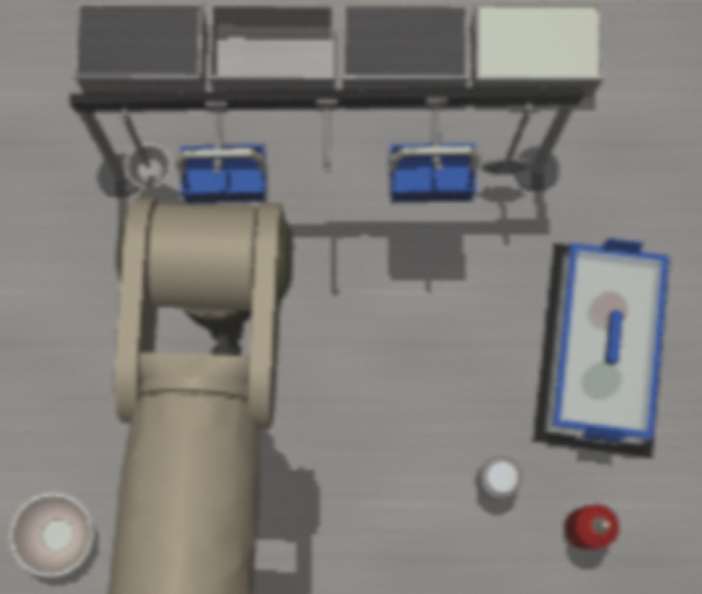

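```bash
python3 -c "
from h import *
from scipy.spatial.transform import Rotation as R
def cpat(pos,q):
  return campose('wrist',dict(ee_rot=np.array(q)/np.linalg.norm(q),position=np.array(pos)))
for n,pos,q,f,nr in [('before',[.4527,-.3311,.1808],[.0655,.998,0,0],[(340,564),(412,563)],[(327,147),(422,147)]),('after',[.4988,-.338,.217],[.064,.998,0,0],[(343,460),(410,460)],[(332,47),(420,47)])]:
  cp=cpat(pos,q); g=lambda l:sum(onplane(cp,(a/1.5,b/1.5),.086) for a,b in l)/2
  print(n,g(f),g(nr),np.linalg.norm(g(f)-g(nr)))
"
```

```text
before [ 0.6169814  -0.35598288  0.086     ] [ 0.37819028 -0.32464395  0.086     ] 0.2408388013783861
after [ 0.61654373 -0.3562097   0.086     ] [ 0.37909834 -0.32542433  0.086     ] 0.2394327766141561
```

The catch heads are where they were before the lid went on (0.241 m apart before, 0.239 m after), so neither is bent outwards. I'll hand in now.

```bash
python3 -c "
from h import *
print(env.finish_job()); print(env.observe()['t'])
"
```

```text
the job is handed in; nothing more can be done
None
the job is handed in; nothing more can be done
```

The job is done and handed in after about 70 s on the robot's clock, well inside the 210 s limit; no verdict was given.

- **Tins:** Only the red and green tins were there. Both stand upright in the tub.
- **Lid:** I put it on and pressed it until it bottomed out, with 16.6 N measured just before one last, slightly deeper press. Grip height and flange size both fit the home height, and in the wrist picture both catch heads overlap the lid's edge. The catches also sit where they did before the lid went on (0.241 m apart before, 0.239 m after). I did not probe the snap separately.
- **Baskets:** Only two baskets were there. They hang by their handles on the right and left hooks, and the last scene and top pictures show both hanging with the gripper clear.
- **Left alone:** I did not touch the bottle, jar, dredger, bowl or ramekin.

**Disagreements:** Repeat readings of the tub's position and the two cameras' readings of the hook tips differed by about 2–4 mm. I settled the hooks with a close wrist view before lowering each basket. No check failed.

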